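# Fetch the tin from behind the canisters

## Task

First move all three canisters aside, standing upright in the aluminium tray; only then take the cream and blue tin from behind them and lay it centred on the steel platform of the kitchen scale, its long side along the platform's long side. When the tin lies there, put every canister back upright in the middle of the mat of its own colour. Set things down rather than dropping them, tip nothing over, and leave the orange cup alone.

Things in the scene. Friction and masses are not known exactly. Their poses are not given: they have to be found in the camera images.
- canister_red: upright round metal canister with a red lid and a red band, 54 mm diameter (straight sides), 110 mm tall, about 0.3 kg; origin at the centre of its underside, z up. It starts standing on the red mat; the three canisters stand in a row, 76 mm from centre to centre, with 22 mm between neighbours
- mat_red: fixed red square mat, 72 x 72 mm, 3 mm thick, lying on the white board (board top 8 mm above the worktop); origin at the centre of its underside, so its top is 3 mm above that. The row of mats runs along its y axis; the tin lies behind the row, on its +x side. The order of the colours in the row varies
- canister_yellow: upright round metal canister with a yellow lid and a yellow band, 54 mm diameter (straight sides), 110 mm tall, about 0.3 kg; origin at the centre of its underside, z up. It starts standing on the yellow mat; the three canisters stand in a row, 76 mm from centre to centre, with 22 mm between neighbours
- mat_yellow: fixed yellow square mat, 72 x 72 mm, 3 mm thick, lying on the white board (board top 8 mm above the worktop); origin at the centre of its underside, so its top is 3 mm above that. The row of mats runs along its y axis; the tin lies behind the row, on its +x side. The order of the colours in the row varies
- canister_green: upright round metal canister with a green lid and a green band, 54 mm diameter (straight sides), 110 mm tall, about 0.3 kg; origin at the centre of its underside, z up. It starts standing on the green mat; the three canisters stand in a row, 76 mm from centre to centre, with 22 mm between neighbours
- mat_green: fixed green square mat, 72 x 72 mm, 3 mm thick, lying on the white board (board top 8 mm above the worktop); origin at the centre of its underside, so its top is 3 mm above that. The row of mats runs along its y axis; the tin lies behind the row, on its +x side. The order of the colours in the row varies
- tin: low closed tin, cream with blue lid rim, 46 (x) x 130 (y) x 42 mm tall, straight sides, 0.25 kg; origin at centre of underside. Lies on the white board along the row, some 10 mm behind the canisters (centre 63 mm behind the row's); behind it 55 mm of free board, then a fixed rail 36 mm high. Grip its long sides (closing along x); canisters in the row leave no room for that
- side_tray: fixed low aluminium tray for setting things aside, 276 mm (its x) x 122 mm (its y), walls 4 mm thick and 14 mm high in all, inner floor 4 mm above its underside; origin at the centre of its underside. Room for the three canisters in a line along its x axis. It is to the left or the right of the board
- platform (a point): centre of the top face of the steel weighing platform of the fixed black kitchen scale (140 x 170 mm). Platform 100 mm (x) x 160 mm (y), its top 28 mm above the worktop; the point's axes are the scale's: the long side of the platform is y, and -x points to the small display. It is on the other side of the board from the tray
- cup: small orange tapered measuring cup, 54 mm across the rim, 55 mm tall, loose, standing on the worktop between the robot and the board; origin at the centre of its underside. A bystander: to be left where it is
Things that resemble listed ones, but are neither listed nor needed, are in the scene too. Leave any pink or purple look-alike of the canister_green alone. Of the things like the tin, leave any that is purple; of the rest the smaller one is meant.

How it is judged:
On the way, in this order (a step that is already met when the one before it is completed fails the run):
1. all three canisters stand upright and released in the side tray while the tin is still in its place (within 30 mm of its start) (x of canister_red in the frame of side_tray between -0.12 and 0.12 m and y of canister_red in the frame of side_tray between -0.04 and 0.04 m and z of each of canister_red, canister_yellow, canister_green in the frame of side_tray below 0.012 m and angle between each of canister_red, canister_yellow, canister_green's own z axis and vertical below 0.12 rad and contact force between the fingers and canister_red below 0.3 N and linear speed of each of canister_red, canister_yellow, canister_green below 0.03 m/s and x of canister_yellow in the frame of side_tray between -0.12 and 0.12 m and y of canister_yellow in the frame of side_tray between -0.04 and 0.04 m and contact force between the fingers and canister_yellow below 0.3 N and x of canister_green in the frame of side_tray between -0.12 and 0.12 m and y of canister_green in the frame of side_tray between -0.04 and 0.04 m and contact force between the fingers and canister_green below 0.3 N and distance of tin from where it was at the start of the episode below 0.03 m), for 0.1 s.
2. the tin lies released on the scale platform (within 15 mm of its centre, long side within 0.2 rad of the platform's) while all three canisters still stand in the tray (horizontal distance between tin and platform below 0.015 m and z of tin in the frame of platform between -0.004 and 0.006 m and angle between the y axis of tin and the y axis of platform, either way round below 0.2 rad and angle between tin's own z axis and vertical below 0.1 rad and contact force between the fingers and tin below 0.3 N and linear speed of each of tin, canister_red, canister_yellow, canister_green below 0.03 m/s and x of canister_red in the frame of side_tray between -0.12 and 0.12 m and y of canister_red in the frame of side_tray between -0.04 and 0.04 m and z of each of canister_red, canister_yellow, canister_green in the frame of side_tray below 0.012 m and angle between each of canister_red, canister_yellow, canister_green's own z axis and vertical below 0.12 rad and contact force between the fingers and canister_red below 0.3 N and x of canister_yellow in the frame of side_tray between -0.12 and 0.12 m and y of canister_yellow in the frame of side_tray between -0.04 and 0.04 m and contact force between the fingers and canister_yellow below 0.3 N and x of canister_green in the frame of side_tray between -0.12 and 0.12 m and y of canister_green in the frame of side_tray between -0.04 and 0.04 m and contact force between the fingers and canister_green below 0.3 N), for 0.1 s.
At the end, for the whole second after the job is handed in: Each canister upright and at rest within 13 mm of the centre of its own colour's mat; the tin flat and at rest within 15 mm of the platform's centre, long side within 0.2 rad of the platform's; all released; the cup upright within 25 mm of its start (horizontal distance between canister_red and mat_red below 0.013 m and z of canister_red in the frame of mat_red between 0 and 0.007 m and angle between each of canister_red, canister_yellow, canister_green, tin's own z axis and vertical below 0.1 rad and contact force between the fingers and canister_red below 0.3 N and linear speed of each of canister_red, canister_yellow, canister_green, tin below 0.03 m/s and horizontal distance between canister_yellow and mat_yellow below 0.013 m and z of canister_yellow in the frame of mat_yellow between 0 and 0.007 m and contact force between the fingers and canister_yellow below 0.3 N and horizontal distance between canister_green and mat_green below 0.013 m and z of canister_green in the frame of mat_green between 0 and 0.007 m and contact force between the fingers and canister_green below 0.3 N and horizontal distance between tin and platform below 0.015 m and z of tin in the frame of platform between -0.004 and 0.006 m and angle between the y axis of tin and the y axis of platform, either way round below 0.2 rad and contact force between the fingers and tin below 0.3 N and distance of cup from where it was at the start of the episode below 0.025 m and angle between cup's own z axis and vertical below 0.15 rad); the robot touches nothing.
It fails at once if a canister or the tin is tipped by more than 0.5 rad (angle between any of canister_red, canister_yellow, canister_green, tin's own z axis and vertical above 0.5 rad).
It fails at once if a canister or the tin is dropped (falls or flies faster than 0.75 m/s out of the fingers, a fall of about 30 mm) ((contact force between the fingers and canister_red below 0.1 N and linear speed of canister_red above 0.75 m/s) or (contact force between the fingers and canister_yellow below 0.1 N and linear speed of canister_yellow above 0.75 m/s) or (contact force between the fingers and canister_green below 0.1 N and linear speed of canister_green above 0.75 m/s) or (contact force between the fingers and tin below 0.1 N and linear speed of tin above 0.75 m/s)).
It fails at once if the orange cup is pushed more than 25 mm or tipped over (distance of cup from where it was at the start of the episode above 0.025 m or angle between cup's own z axis and vertical above 0.5 rad).
It also fails if it takes over 144 s, if anything falls off the work surface, if the arm or the gripper's body presses on something with over 40 N, if the wrist force passes 120 N, or if a joint passes its speed limit or range.

## Robot

A 6-joint arm with a two-finger parallel gripper is mounted at the origin on the work surface. World frame = base frame: x ahead of the robot, y to its left, z up, the work surface at z = 0. Lengths are in m, angles in rad, forces in N, time in s.
With the tool pointing down it reaches from about 0.425 to 0.95 m from the base axis. Payload 3.5 kg.
Tool frame: the origin (TCP) lies at the very end of the fingers, on their centre line; the grasp point (between the pads) lies 19 mm behind it (tcp_to_grasp is the distance from the TCP to the grasp point, in m); z points along the fingers, y is the direction in which the jaws open and shut (so a half turn about z gives the same grasp; the last joint's range is limited). The gripper opens to 85 mm and grips with 20 to 120 N. Pads are 22 mm wide; open, the fingers measure 114 mm over their backs; the gripper's body (76 mm by 85 mm) begins 54 mm behind the grasp point. The pads swing forward as they close: fully open they stand 13 mm farther back than shut.
Start: joints at [1.051, 0.286, 1.577, -0, 1.279, -0.15], TCP at [0.244, 0.629, 0.231] pointing down, gripper open.
Joint ranges: [-2.77, 2.77], [-0.9, 2.22], [0.21, 2.48], [-1.53, 4.67], [0.24, 2.81], [-2.84, 2.84]. Speed limits (rad/s): [2.79, 2.79, 3.14, 3.14, 3.14, 3.14].

## Interface

Orientations are given as a unit quaternion [x, y, z, w].
In Python, from plant import * gives the robot as it stands. The module is installed in compiled form; this text tells all that it offers.
- The arm moves only by the tool arm_command, never from a script. Its argument "steps" is a list of rows, each a list of 3 entries, a list of its own where there are three numbers: the turn, a rotation vector about the tool's x, y, z in rad, then the shift along the tool's x, y, z in m, then the gripper command: -1 is shut, 1 is fully open, values between are in proportion. A call has 1 to 12 rows; each row is the pose to reach, as a shift and turn from the pose measured when the call began, along the tool's axes at that moment; what a row does not reach only later rows make up. A row lasts 1/8 s, in which the tool goes at most 62.5 mm and 10.7 degrees, less where a joint would pass 70% of its speed; a pose out of reach is approached as far as the arm can. A call with a gripper value outside its range is refused whole. The fingers move at their own pace and stop on an object; "force" is the grip in N (left out, the last holds). Time passes only in rows, so rows that repeat a pose let the fingers close. It gives the time, the measured TCP pose, the force and the opening at its end, in the units of the state.
- get_state(): the state, without advancing time (a new reading comes with each control period).
- read_camera(name): name is "scene" or "side" or "wrist"; returns a dict with "frame" (420x560x3 uint8, red, green, blue), "vfov" (degrees; the focal length in pixels is half the picture's height over the tangent of half this angle, whatever the lens; pixels are square), "cx", "cy" (the principal point, pixels), "position" and "rotation" of the camera in the world; the wrist camera has in their place "mount" (4x4, takes a point from camera to tool coordinates, whose origin is the TCP and whose axes are the flange's). Camera axes: x right, y up, looking along -z (the intrinsics and any distortion apply to the point x, -y, -z); pixel columns grow to the right and rows downward; lengths in m; the calibration is good to about 2 mm. A picture is of the moment at which its call begins: read the wrist's pose just before it. There is no depth.
- sign_off(): hands the job in, once; it reports no verdict.
The state is a dict: "time": time; "qpos": joint angles; "dq": joint speeds; "joint_efforts": joint torques, N m; "eef_pos": TCP position; "tcp_rot": TCP orientation; "contact_force": force on the tool from outside, world axes, zero at the start; "wrist_torque": the same for the moment, N m; "opening": opening from 0.0 (shut) to 1.0 (fully open).
Only numpy, scipy, OpenCV 4.12 (cv2) and the standard library are available. Lean on these libraries where they do the work, as an engineer would, in place of code of your own. Each camera call takes 0.05 s, during which the arm holds its last target.

## Working session

There is one attempt and no reset: what is moved stays moved. The work goes in short steps, Python scripts to look and compute and a tool call to move; the robot and the scene stay as the last step left them, time stands still between calls to the robot, and variables do not carry over. Pictures are saved under pics/ and viewed, and the job is handed in when it is done.

Besides the shell and the picture viewer there is one more tool, called in YAML: its name, and indented under it one key for each argument. arm_command: Moves the arm, as the interface text tells. Its arguments: {"type":"object","properties":{"steps":{"type":"array"},"force":{"type":"number"}},"required":["steps"]}

```bash
mkdir -p pics; ls; python3 - <<'E'
from plant import *
import cv2
s=get_state();print(s)
for n in ["scene","side","wrist"]:
    c=read_camera(n);print({k:v for k,v in c.items() if k!="frame"})
    cv2.imwrite(f"pics/{n}0.png",c["frame"][:,:,::-1])
E
```

```text
pics
{'time': 0.0, 'qpos': array([ 1.05098584e+00,  2.87170188e-01,  1.57817970e+00,  3.49439500e-07,
        1.27860390e+00, -1.50014087e-01]), 'dq': array([ 7.66130165e-04, -5.53568383e-05,  6.71303503e-05,  1.38719572e-03,
       -1.88750319e-05,  4.28380059e-04]), 'joint_efforts': array([-9.00477353e-04, -4.05973506e+01, -2.92628378e+01, -1.88454501e-04,
        5.76702048e-03,  4.17882134e-06]), 'eef_pos': array([0.24361238, 0.62879941, 0.22994271]), 'tcp_rot': array([ 1.83846392e-01,  9.82954277e-01, -1.11491903e-03, -3.88194308e-04]), 'contact_force': array([-0.68918804, -0.59760977, -0.42737364]), 'wrist_torque': array([-0.02105204,  0.00119132, -0.01220613]), 'opening': 1.0006244007654828}
{'vfov': 50.6034059969356, 'cx': 275.0537342821996, 'cy': 211.63632502516163, 'position': array([0.97263933, 0.36834093, 0.8908418 ]), 'rotation': array([0.15328063, 0.28556583, 0.83862353, 0.43779879])}
{'vfov': 42.87357876878453, 'cx': 283.97962298723263, 'cy': 211.52897604123424, 'position': array([ 0.62474802, -0.84861837,  0.84945128]), 'rotation': array([0.39954223, 0.0392396 , 0.09233232, 0.91120854])}
{'vfov': 61.736847636551076, 'cx': 280.0829974880472, 'cy': 207.55787291849023, 'mount': array([[-2.08757558e-04,  9.58682796e-01,  2.84477158e-01,
         7.30431837e-02],
       [ 9.99999976e-01,  1.82497628e-04,  1.18815219e-04,
         7.38564795e-04],
       [ 6.19896998e-05,  2.84477176e-01, -9.58682811e-01,
        -1.41988072e-01],
       [ 0.00000000e+00,  0.00000000e+00,  0.00000000e+00,
         1.00000000e+00]])}
```

View pics/scene0.png

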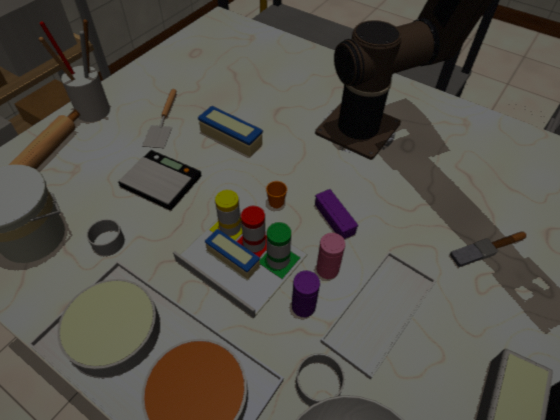

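View pics/side0.png

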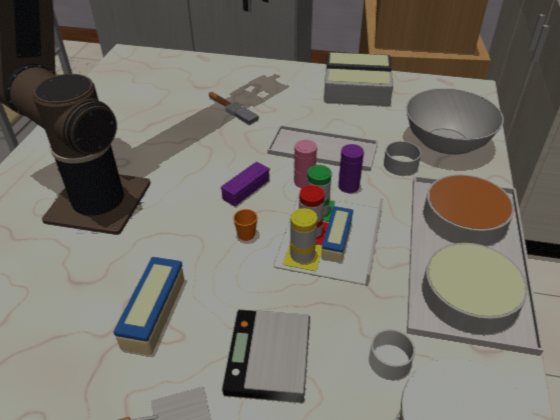

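View pics/wrist0.png

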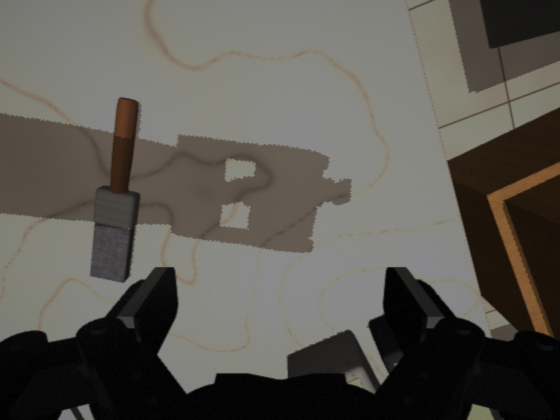

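Scene view: the green canister is at about (279,247), red (253,228), yellow (228,212). The tin is at (233,251), the tray around (378,313) on the robot's left, and the scale at (160,178). Pink and purple look-alikes stand between the board and the tray. Next I'll measure these.

```bash
cat > h.py <<'E'
from plant import *
import numpy as np, cv2
from scipy.spatial.transform import Rotation as R
class Cam:
    def __init__(s,n):
        st=get_state() if n=="wrist" else None
        c=read_camera(n); s.f=c["frame"]; s.bgr=s.f[:,:,::-1].copy()
        s.F=s.f.shape[0]/2/np.tan(np.radians(c["vfov"])/2); s.cx,s.cy=c["cx"],c["cy"]
        if n=="wrist":
            M=np.eye(4);M[:3,:3]=R.from_quat(st["tcp_rot"]).as_matrix();M[:3,3]=st["eef_pos"]
            M=M@c["mount"]; s.R=M[:3,:3]; s.p=M[:3,3]
        else: s.R=R.from_quat(c["rotation"]).as_matrix(); s.p=np.array(c["position"])
    def ray(s,uv):
        uv=np.atleast_2d(uv).astype(float)
        d=np.c_[(uv[:,0]-s.cx)/s.F,-(uv[:,1]-s.cy)/s.F,-np.ones(len(uv))]
        return d@s.R.T
    def plane(s,uv,z):
        d=s.ray(uv); return s.p+d*((z-s.p[2])/d[:,2])[:,None]
    def proj(s,P):
        q=(np.atleast_2d(P)-s.p)@s.R
        return np.c_[s.cx+s.F*q[:,0]/-q[:,2], s.cy+s.F*q[:,1]/q[:,2]]
def crop(c,u0,v0,u1,v1,k,name):
    cv2.imwrite("pics/"+name,cv2.resize(c.bgr[v0:v1,u0:u1],None,fx=k,fy=k,interpolation=cv2.INTER_CUBIC))
E
python3 - <<'E'
from h import *
a=Cam("scene");b=Cam("side")
crop(a,165,170,365,320,4,"sc1.png");crop(b,215,100,415,280,3,"si1.png")
crop(a,110,140,210,215,7,"sc2.png");crop(a,310,240,450,385,4,"sc3.png")
crop(b,220,300,320,400,6,"si2.png");crop(b,255,110,395,190,5,"si3.png")
E
```

```text
(no output)
```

View pics/sc1.png

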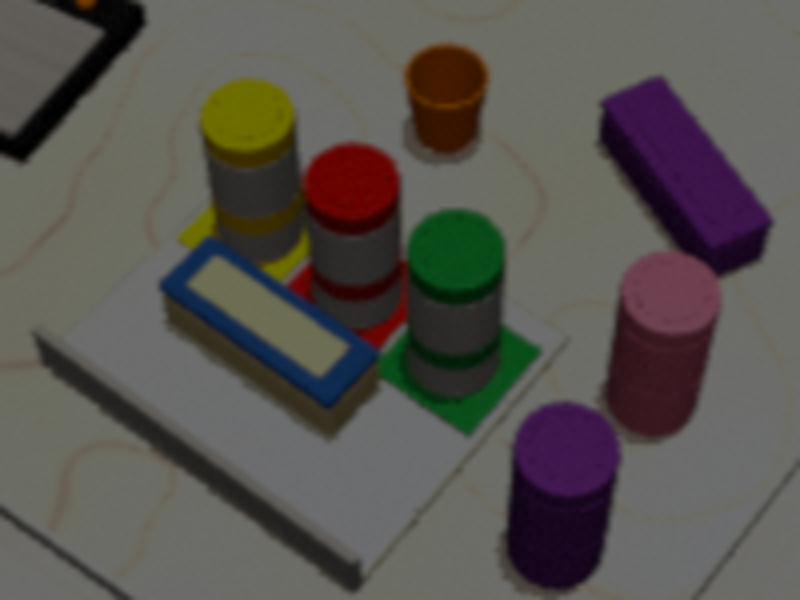

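View pics/si1.png

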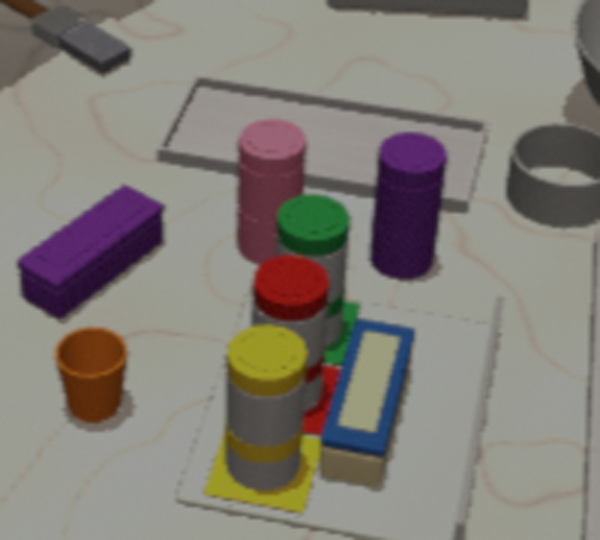

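View pics/sc3.png

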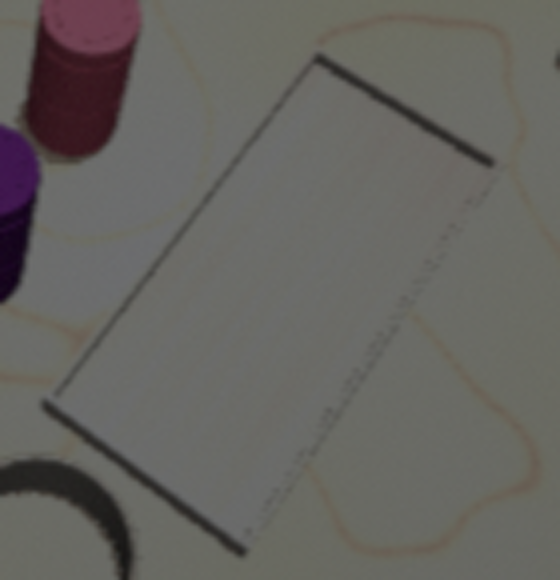

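View pics/si3.png

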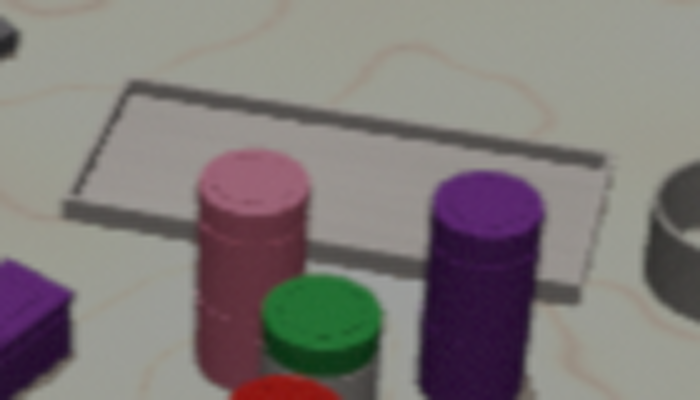

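View pics/sc2.png

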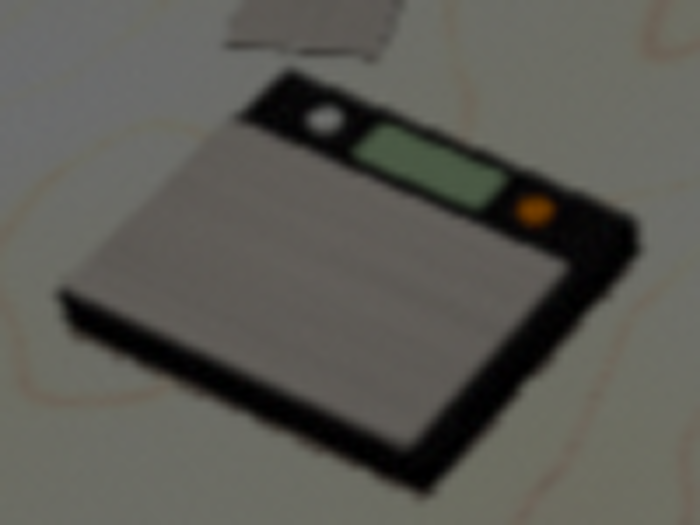

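View pics/si2.png

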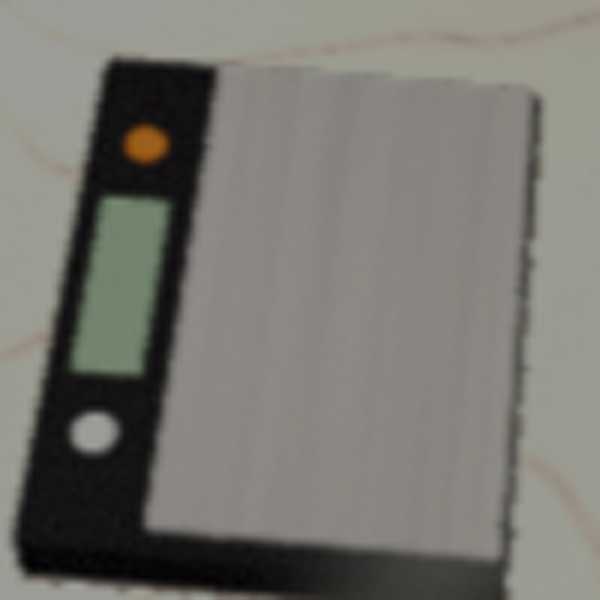

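```bash
cat >> h.py <<'E'
from scipy.optimize import least_squares
HR={"red":[(0,8),(172,180)],"yellow":[(24,36)],"green":[(55,80)],"pink":[(160,175)],"purple":[(135,157)],"orange":[(5,16)]}
def mask(c,col,smin=130,vmin=30):
    h=cv2.cvtColor(c.bgr,cv2.COLOR_BGR2HSV); m=np.zeros(h.shape[:2],np.uint8)
    for lo,hi in HR[col]: m|=cv2.inRange(h,(lo,smin,vmin),(hi,255,255))
    return m
def blobs(m,amin=40):
    n,l,s,ce=cv2.connectedComponentsWithStats(m)
    return [(s[i],ce[i],(l==i)) for i in range(1,n) if s[i,4]>=amin]
def circfit(P,r):
    f=lambda x:np.hypot(P[:,0]-x[0],P[:,1]-x[1])-r
    s=least_squares(f,P[:,:2].mean(0),loss="soft_l1",f_scale=.001); return s.x,np.sqrt(np.mean(s.fun**2))
def lid(c,bm,z,r=.027):
    # upper contour of lid blob
    ys,xs=np.where(bm); pts=[]
    for x in range(xs.min()+1,xs.max()):
        yy=ys[xs==x]
        if len(yy): pts.append((x,yy.min()-.5))
    P=c.plane(np.array(pts),z); return circfit(P,r)
E
python3 - <<'E'
from h import *
a=Cam("scene");b=Cam("side")
for n,c in(("sc",a),("si",b)):
    for col in("red","yellow","green"):
        for s,ce,bm in blobs(mask(c,col)):
            if s[2]>50 or not(200<ce[0]<350): continue
            print(n,col,s,ce.round(1), lid(c,bm,.121) if s[3]>12 else "")
    for s,ce,bm in blobs(mask(c,"orange")):
        if 200<ce[0]<320:print(n,"orange",s,ce,c.plane([[s[0]+s[2]/2,s[1]+4]],.055))
tr=np.array([(316,55),(494,162),(243,553),(43,402)])/4+(310,240)
print("tray sc",a.plane(tr,.014).round(4), a.plane(tr,.014).mean(0))
ts=np.array([(130,83),(607,155),(580,288),(65,203)])/5+(255,110)
print("tray si",b.plane(ts,.014).round(4),b.plane(ts,.014).mean(0))
p=np.array([(237,120),(572,262),(410,447),(62,290)])/7+(110,140)
print("plat sc",a.plane(p,.028).round(4),a.plane(p,.028).mean(0))
p=np.array([(217,66),(532,92),(500,558),(143,530)])/6+(220,300)
print("plat si",b.plane(p,.028).round(4),b.plane(p,.028).mean(0))
t=np.array([(208,240),(378,352),(330,405),(162,285)])/4+(165,170)
print("tin sc",a.plane(t,.05).round(4),a.plane(t,.05).mean(0))
t=np.array([(360,320),(413,328),(385,452),(325,445)])/3+(215,100)
print("tin si",b.plane(t,.05).round(4),b.plane(t,.05).mean(0))
E
```

```text
sc red [240 206  25  23 449] [252.5 216.9] (array([ 0.51475265, -0.00239979]), np.float64(0.0006748523849608403))
sc red [237 235  30  22 203] [254.9 244. ] (array([0.54669611, 0.02219143]), np.float64(0.002969404073532413))
sc red [317 248  25  31 508] [328.2 263.7] (array([0.47753637, 0.17597271]), np.float64(0.006185527421523303))
sc yellow [215 190  24  19 360] [226.3 199. ] (array([ 0.5104461 , -0.07821249]), np.float64(0.0006158948190143016))
sc yellow [210 221  10  11  55] [214.8 226.5] 
sc yellow [230 227  13  13  65] [236.9 233.9] (array([ 0.56615526, -0.02966769]), np.float64(0.0008157638110512774))
sc green [267 223  24  23 431] [278.6 233.6] (array([0.52057654, 0.07069999]), np.float64(0.0006686180817411879))
sc green [259 252  40  26 358] [279.7 264.1] (array([0.55379407, 0.09039147]), np.float64(0.008619314211672354))
sc orange [266 181  21  27 435] [275.97471264 193.34252874] [[ 0.36471191 -0.04149042  0.055     ]]
si red [300 185  25  22 458] [311.6 195.3] (array([ 0.51224615, -0.00478707]), np.float64(0.0010536429378251917))
si red [316 220  12  25 146] [321.3 231.9]
[... 1126 characters left out ...]
[0.6287 0.2455 0.014 ]
 [0.3573 0.2633 0.014 ]] [0.49677269 0.31355581 0.014     ]
plat sc [[ 0.4692 -0.4058  0.028 ]
 [ 0.4507 -0.2508  0.028 ]
 [ 0.5506 -0.2391  0.028 ]
 [ 0.5694 -0.3955  0.028 ]] [ 0.50999278 -0.32279327  0.028     ]
plat si [[ 0.4525 -0.2566  0.028 ]
 [ 0.5512 -0.2465  0.028 ]
 [ 0.5686 -0.403   0.028 ]
 [ 0.4699 -0.4147  0.028 ]] [ 0.51054147 -0.33016897  0.028     ]
tin sc [[ 0.5544 -0.0782  0.05  ]
 [ 0.5595  0.0472  0.05  ]
 [ 0.6017  0.0457  0.05  ]
 [ 0.5938 -0.0796  0.05  ]] [ 0.57734569 -0.01621458  0.05      ]
tin si [[ 0.5615  0.0405  0.05  ]
 [ 0.601   0.0396  0.05  ]
 [ 0.5957 -0.0893  0.05  ]
 [ 0.5547 -0.0911  0.05  ]] [ 0.57824594 -0.02507911  0.05      ]
```

```bash
cat >> h.py <<'E'
def down(psi): # tool y at angle psi, tool z down
    c,s=np.cos(psi),np.sin(psi)
    return R.from_matrix(np.array([[-s,c,0],[c,s,0],[0,0,-1]]))
def plan(*tg):
    st=get_state(); R0=R.from_quat(st["tcp_rot"]); p=st["eef_pos"]
    y=R0.as_matrix()[:,1]; print("t",round(st["time"],2),"tcp",p.round(4),"psi",round(np.arctan2(y[1],y[0]),4),"tilt",R0.as_matrix()[:,2].round(4),"q",st["qpos"].round(2),"op",round(st["opening"],3),"F",st["contact_force"].round(1))
    for x,yy,z,psi in tg:
        if psi is None: psi=np.arctan2(y[1],y[0])
        r=(R0.inv()*down(psi)).as_rotvec(); d=R0.inv().apply(np.array([x,yy,z])-p)
        print((x,yy,z,psi),"turn",r.round(3).tolist(),"shift",d.round(4).tolist())
E
python3 -c "
from h import *
plan((.53,.02,.33,-.065))"
```

```text
t 0.35 tcp [0.2439 0.6292 0.231 ] psi 1.201 tilt [-3.e-04 -5.e-04 -1.e+00] q [ 1.05  0.29  1.58  0.    1.28 -0.15] op 1.001 F [-0.6 -0.6 -0.2]
(0.53, 0.02, 0.33, -0.065) turn [-0.001, 0.0, 1.266] shift [-0.487, -0.4647, -0.0988]
```

arm_command:
  steps:
    - [[0,0,0.05],[-0.02,-0.02,-0.03],1]
    - [[0,0,0.15],[-0.06,-0.057,-0.06],1]
    - [[0,0,0.3],[-0.1,-0.095,-0.09],1]
    - [[0,0,0.45],[-0.14,-0.133,-0.0988],1]
    - [[0,0,0.6],[-0.18,-0.172,-0.0988],1]
    - [[0,0,0.75],[-0.22,-0.21,-0.0988],1]
    - [[0,0,0.9],[-0.26,-0.248,-0.0988],1]
    - [[0,0,1.0],[-0.3,-0.286,-0.0988],1]
    - [[0,0,1.1],[-0.35,-0.334,-0.0988],1]
    - [[0,0,1.2],[-0.4,-0.382,-0.0988],1]
    - [[0,0,1.266],[-0.45,-0.43,-0.0988],1]
    - [[0,0,1.266],[-0.487,-0.4647,-0.0988],1]

```text
time: 1.85
eef_pos: [0.5268, 0.0258, 0.3304]
tcp_rot: [0.73, 0.684, 0.0, 0.0]
contact_force: [0.9, 0.7, -0.3]
opening: 0.998
```

arm_command:
  steps:
    - [[0,0,0],[0,0,0],1]
    - [[0,0,0],[0,0,0],1]

```text
time: 2.1
eef_pos: [0.5266, 0.0259, 0.3303]
tcp_rot: [0.73, 0.683, 0.0, 0.0]
contact_force: [-0.7, 0.1, -0.3]
opening: 0.999
```

```bash
python3 -c "
from h import *
plan((.53,.02,.33,-.065))
c=Cam('wrist');cv2.imwrite('pics/w1.png',c.bgr);np.save('w1.npy',c.f)
for col in('red','yellow','green'):
    for s,ce,bm in blobs(mask(c,col),200): print(col,s,ce.round(1),[v.round(4) for v in lid(c,bm,.121)])
"
```

```text
t 2.1 tcp [0.5266 0.0259 0.3303] psi -0.0665 tilt [ 5.e-04  2.e-04 -1.e+00] q [-0.14 -0.11  1.82  0.    1.43 -0.08] op 0.999 F [-0.7  0.1 -0.3]
(0.53, 0.02, 0.33, -0.065) turn [0.0, -0.0, -0.001] shift [-0.0056, 0.0038, 0.0003]
red [ 244  158   55   73 2985] [271.2 194.7] [array([0.521 , 0.0214]), np.float64(0.0053)]
red [145 207  36  34 398] [160.6 226.6] [array([0.4175, 0.0095]), np.float64(0.0037)]
yellow [288 213  11  48 277] [295.3 235.1] [array([ 0.5568, -0.0324]), np.float64(0.0007)]
yellow [ 247  251   48   43 1622] [270.5 271.9] [array([ 0.5086, -0.0794]), np.float64(0.0003)]
green [ 243   98   55   65 3199] [270.1 128.2] [array([0.5202, 0.0798]), np.float64(0.0036)]
```

View pics/w1.png

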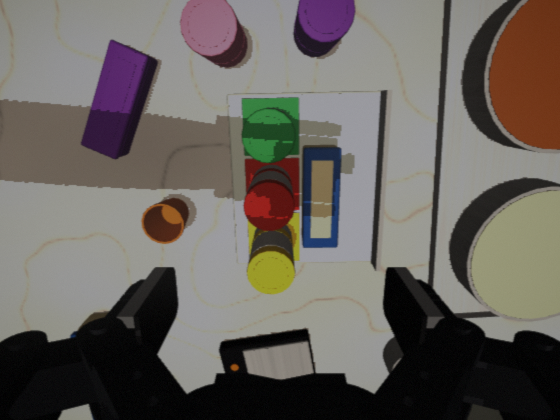

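```bash
python3 -c "
from h import *
c=Cam('wrist')
crop(c,220,80,400,300,2.7,'w1c.png')
g=cv2.GaussianBlur(cv2.cvtColor(c.bgr,cv2.COLOR_BGR2GRAY),(3,3),0)
E=cv2.Canny(g,15,40)
for name,u,v in(('red',269,206),('yellow',271,272),('green',269,135)):
    ys,xs=np.where(E); P=c.plane(np.c_[xs,ys],.121)[:,:2]; x0=c.plane([[u,v]],.121)[0,:2]
    x=x0
    for tol in(.004,.003,.002,.0015,.0015):
        d=np.hypot(*(P-x).T); k=abs(d-.027)<tol; x,r=circfit(P[k],.027)
    print(name,x0.round(4),x.round(4),r.round(5),k.sum())
# tin top corners z=.05
h=cv2.cvtColor(c.bgr,cv2.COLOR_BGR2HSV); m=cv2.inRange(h,(100,130,30),(120,255,255))
for s,ce,bm in blobs(m,300):
    if s[0]<250: continue
    cn=max(cv2.findContours(bm.astype(np.uint8),0,1)[0],key=cv2.contourArea)
    P=c.plane(cn[:,0],.05)[:,:2].astype(np.float32); print('tin',s,cv2.minAreaRect((P*1000)))
"
```

```text
red [ 0.5127 -0.0019] [ 0.5126 -0.0015] 0.00064 154
yellow [ 0.5093 -0.0777] [ 0.5087 -0.0791] 0.00081 166
green [0.5181 0.0707] [0.5183 0.0703] 0.00073 138
tin [ 303  149   38   99 1639] ((573.8328247070312, -18.822906494140625), (126.66863250732422, 43.92005157470703), 86.75198364257812)
```

View pics/w1c.png

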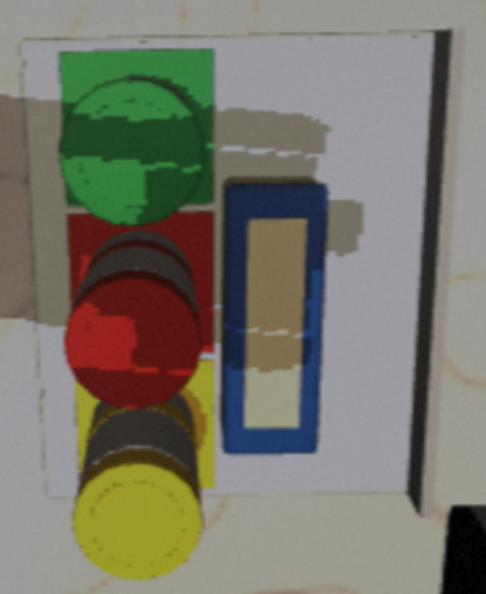

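The wrist view gives the green lid at (0.518,0.070), red (0.513,-0.002), yellow (0.509,-0.079) and the row yaw at about -0.065. The fixed cameras agree within a few mm. I'll grasp green first, closing across the row above the tin.

```bash
python3 -c "
from h import *
plan((.5185,.0695,.2,-.065),(.5185,.0695,.068,-.065))"
```

```text
t 2.2 tcp [0.5264 0.027  0.3305] psi -0.064 tilt [ 0.001 -0.    -1.   ] q [-0.14 -0.11  1.82  0.    1.43 -0.08] op 1.0 F [-0.2  0.2 -0.1]
(0.5185, 0.0695, 0.2, -0.065) turn [0.001, -0.0, 0.001] shift [0.0419, -0.0107, 0.1305]
(0.5185, 0.0695, 0.068, -0.065) turn [0.001, -0.0, 0.001] shift [0.0419, -0.0109, 0.2625]
```

arm_command:
  steps:
    - [[0,0,0],[0.02,-0.005,0.03],1]
    - [[0,0,0],[0.0419,-0.0107,0.08],1]
    - [[0,0,0],[0.0419,-0.0107,0.125],1]
    - [[0,0,0],[0.0419,-0.0107,0.165],1]
    - [[0,0,0],[0.0419,-0.0107,0.2],1]
    - [[0,0,0],[0.0419,-0.0107,0.23],1]
    - [[0,0,0],[0.0419,-0.0107,0.255],1]
    - [[0,0,0],[0.0419,-0.0107,0.2625],1]
    - [[0,0,0],[0.0419,-0.0107,0.2625],1]

```text
time: 3.32
eef_pos: [0.5185, 0.0704, 0.0683]
tcp_rot: [0.729, 0.685, 0.0, 0.0]
contact_force: [0.1, 0.6, 0.1]
opening: 0.997
```

```bash
python3 -c "
from h import *
plan((.5185,.0695,.068,-.065))
c=Cam('wrist');cv2.imwrite('pics/w2.png',c.bgr)
"
```

```text
t 3.33 tcp [0.5185 0.0704 0.0683] psi -0.0625 tilt [ 9.e-04  1.e-04 -1.e+00] q [-0.06  0.15  2.06  0.    0.93  0.  ] op 0.997 F [0.1 0.6 0.1]
(0.5185, 0.0695, 0.068, -0.065) turn [0.001, -0.0, 0.002] shift [-0.0009, 0.0001, 0.0003]
```

View pics/w2.png

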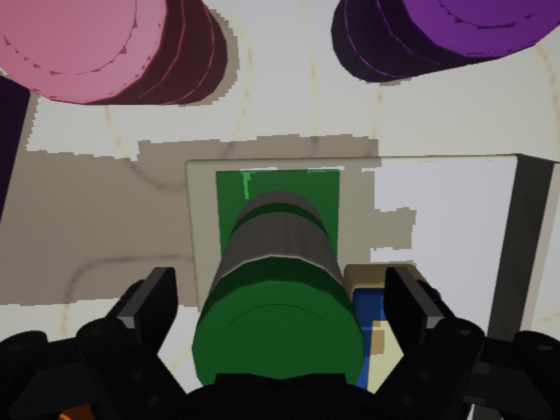

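The canister sits centred between the fingers (col 279, fingers at 175 and 385). Closing and lifting.

arm_command:
  steps:
    - [[0,0,0],[0,0,0],-1]
    - [[0,0,0],[0,0,0],-1]
    - [[0,0,0],[0,0,0],-1]
    - [[0,0,0],[0,0,0],-1]
    - [[0,0,0],[0,0,0],-1]
    - [[0,0,0],[0,0,-0.01],-1]
    - [[0,0,0],[0,0,-0.03],-1]
    - [[0,0,0],[0,0,-0.06],-1]
    - [[0,0,0],[0,0,-0.1],-1]
    - [[0,0,0],[0,0,-0.14],-1]
    - [[0,0,0],[0,0,-0.16],-1]
    - [[0,0,0],[0,0,-0.16],-1]
  force: 45

```text
time: 4.88
eef_pos: [0.5196, 0.07, 0.2309]
tcp_rot: [0.729, 0.684, 0.002, 0.002]
contact_force: [0.4, 0.4, -4.4]
opening: 0.622
```

```bash
python3 -c "
from h import *
plan((.586,.311,.228,-.065),(.586,.311,.062,-.065))
c=Cam('side');crop(c,200,60,420,280,2.7,'s3.png')
"
```

```text
t 4.88 tcp [0.5196 0.07   0.2309] psi -0.063 tilt [ 6.8e-03 -4.0e-04 -1.0e+00] q [-0.06 -0.05  1.95  0.    1.24  0.  ] op 0.622 F [ 0.4  0.4 -4.4]
(0.586, 0.311, 0.228, -0.065) turn [0.007, -0.0, 0.002] shift [0.2446, 0.0511, 0.0033]
(0.586, 0.311, 0.062, -0.065) turn [0.007, -0.0, 0.002] shift [0.2446, 0.0499, 0.1693]
```

View pics/s3.png

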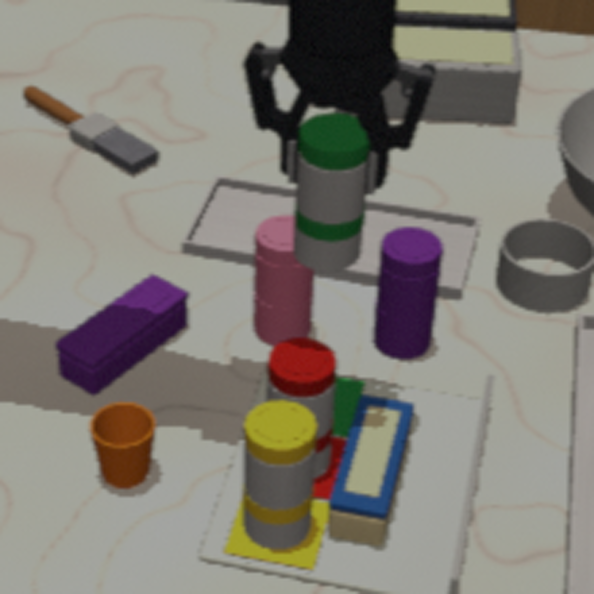

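Green is held with its underside around 0.17 m, clear of the pink and purple look-alikes. Carrying it to the tray's far slot.

arm_command:
  steps:
    - [[0,0,0],[0.02,0.005,0],-1]
    - [[0,0,0],[0.055,0.012,0],-1]
    - [[0,0,0],[0.095,0.02,0],-1]
    - [[0,0,0],[0.135,0.028,0],-1]
    - [[0,0,0],[0.175,0.036,0],-1]
    - [[0,0,0],[0.21,0.044,0],-1]
    - [[0.007,0,0],[0.235,0.05,0.003],-1]
    - [[0.007,0,0],[0.2446,0.0511,0.003],-1]
    - [[0.007,0,0],[0.2446,0.0511,0.003],-1]

```text
time: 6.05
eef_pos: [0.5842, 0.3108, 0.2243]
tcp_rot: [0.729, 0.685, -0.003, -0.002]
contact_force: [0.0, 0.3, -3.6]
opening: 0.625
```

```bash
python3 -c "
from h import *
plan((.586,.311,.063,-.065))
c=Cam('wrist');cv2.imwrite('pics/w4.png',c.bgr)
"
```

```text
t 6.05 tcp [0.5842 0.3108 0.2243] psi -0.0624 tilt [-0.0068 -0.0012 -1.    ] q [0.34 0.27 1.61 0.   1.27 0.4 ] op 0.625 F [ 0.   0.3 -3.6]
(0.586, 0.311, 0.063, -0.065) turn [-0.007, 0.002, 0.003] shift [0.0006, 0.0028, 0.1612]
```

View pics/w4.png

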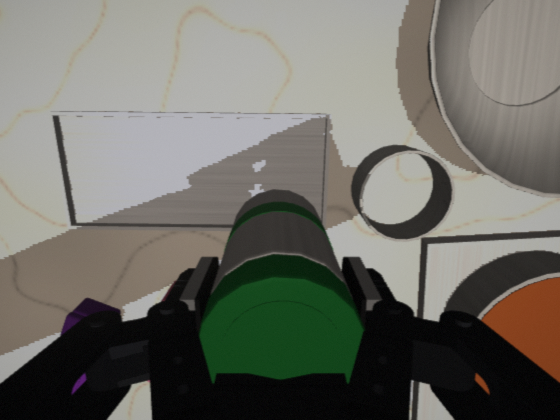

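```bash
python3 -c "
from h import *
c=Cam('wrist')
p=c.plane([(54,116),(327,116),(321,228),(71,225)],.014);print(p.round(4),p.mean(0))
print(c.plane([(60,115),(327,116),(321,228),(73,225)],.004).mean(0))
"
```

```text
[[0.3664 0.3853 0.014 ]
 [0.632  0.3686 0.014 ]
 [0.6228 0.2534 0.014 ]
 [0.3566 0.273  0.014 ]] [0.49445058 0.32008235 0.014     ]
[0.49387237 0.31839025 0.004     ]
```

arm_command:
  steps:
    - [[0,0,0],[0,0,0.03],-1]
    - [[0,0,0],[0,0,0.07],-1]
    - [[-0.007,0.002,0],[0,0,0.105],-1]
    - [[-0.007,0.002,0],[0,0.001,0.13],-1]
    - [[-0.007,0.002,0],[0,0.001,0.145],-1]
    - [[-0.007,0.002,0],[0,0.001,0.154],-1]
    - [[-0.007,0.002,0],[0,0.001,0.159],-1]
    - [[-0.007,0.002,0],[0,0.001,0.162],-1]
    - [[-0.007,0.002,0],[0,0.001,0.162],-1]

```text
time: 7.28
eef_pos: [0.585, 0.31, 0.0639]
tcp_rot: [0.729, 0.684, 0.001, 0.0]
contact_force: [-0.3, -0.5, -4.0]
opening: 0.622
```

```bash
python3 -c "
from h import *
plan((.584,.311,.061,-.065))
c=Cam('side');crop(c,240,60,420,240,3.3,'s5.png')
"
```

```text
t 7.28 tcp [0.585  0.31   0.0639] psi -0.0635 tilt [ 0.0026  0.0011 -1.    ] q [0.33 0.43 1.72 0.   0.99 0.4 ] op 0.622 F [-0.3 -0.5 -4. ]
(0.584, 0.311, 0.061, -0.065) turn [0.003, -0.001, 0.002] shift [0.0009, -0.0011, 0.0029]
```

View pics/s5.png

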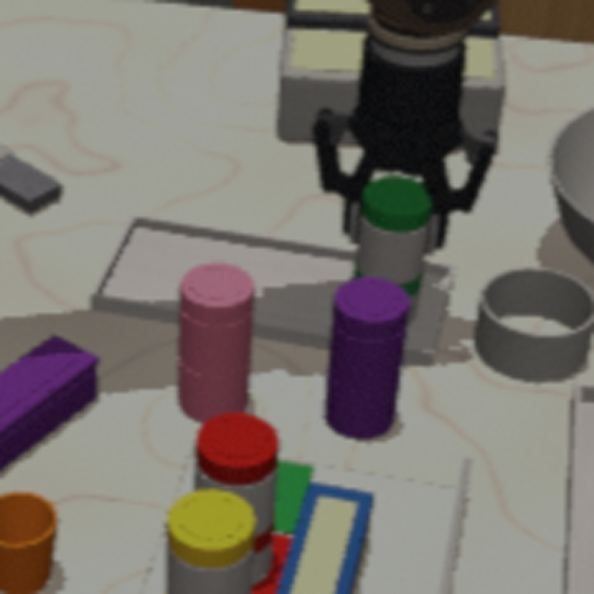

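Green hangs just above the tray floor inside the walls. Lowering the last 3 mm.

arm_command:
  steps:
    - [[0,0,0],[0,0,0.0015],-1]
    - [[0,0,0],[0,0,0.003],-1]
    - [[0,0,0],[0,0,0.003],-1]

```text
time: 7.7
eef_pos: [0.5855, 0.3105, 0.0635]
tcp_rot: [0.729, 0.684, 0.002, 0.001]
contact_force: [-4.4, -0.6, 5.4]
opening: 0.624
```

arm_command:
  steps:
    - [[0,0,0],[0,0,0],0.35]
    - [[0,0,0],[0,0,0],0.5]
    - [[0,0,0],[0,0,0],0.6]
    - [[0,0,0],[0,0,0],0.6]
    - [[0,0,0],[0,0,-0.02],0.6]
    - [[0,0,0],[0,0,-0.06],0.6]
    - [[0,0,0],[0,0,-0.1],0.6]
    - [[0,0,0],[0,0,-0.14],0.6]
    - [[0,0,0],[0,0,-0.16],0.6]
    - [[0,0,0],[0,0,-0.16],0.6]

```text
time: 8.95
eef_pos: [0.5859, 0.3106, 0.2261]
tcp_rot: [0.729, 0.684, 0.004, 0.001]
contact_force: [0.5, -0.7, 0.2]
opening: 0.799
```

```bash
cat >> h.py <<'E'
def lids(zs):
    for n in("scene","side"):
        c=Cam(n); 
        for col,z in zs.items():
            for s,ce,bm in blobs(mask(c,col),150):
                if s[2]<40 and s[3]<40 and 200<ce[0]<430 and s[3]>10:
                    x,r=lid(c,bm,z)
                    if r<.0025: print(n,col,s,x.round(4),r.round(4))
E
python3 -c "
from h import *
lids(dict(green=.114,red=.121,yellow=.121))
plan((.513,-.0022,.2,-.065),(.513,-.0022,.068,-.065))
"
```

```text
scene green [350 305  28  30 613] [0.5879 0.3099] 0.0017
scene red [240 206  25  23 448] [ 0.5148 -0.0024] 0.0007
scene yellow [215 190  24  19 360] [ 0.5107 -0.0783] 0.0007
side green [350 115  20  15 243] [0.5844 0.301 ] 0.0012
side green [323 200  11  21 157] [0.5476 0.0119] 0.0014
side red [300 184  24  23 449] [ 0.5098 -0.0042] 0.0017
side yellow [291 208  27  20 411] [ 0.5107 -0.0812] 0.001
t 9.05 tcp [0.5843 0.31   0.2219] psi -0.0632 tilt [ 9.e-04  6.e-04 -1.e+00] q [0.33 0.26 1.62 0.   1.26 0.4 ] op 0.799 F [ 0.3  0.3 -0.8]
(0.513, -0.0022, 0.2, -0.065) turn [0.001, -0.001, 0.002] shift [-0.3161, -0.0514, 0.0216]
(0.513, -0.0022, 0.068, -0.065) turn [0.001, -0.001, 0.002] shift [-0.3162, -0.0515, 0.1536]
```

Green stands in the tray. Next is red.

arm_command:
  steps:
    - [[0,0,0],[-0.03,-0.005,0],0.6]
    - [[0,0,0],[-0.08,-0.013,0],1]
    - [[0,0,0],[-0.135,-0.022,0],1]
    - [[0,0,0],[-0.19,-0.031,0],1]
    - [[0,0,0.002],[-0.24,-0.04,0],1]
    - [[0,0,0.002],[-0.285,-0.047,0.01],1]
    - [[0,0,0.002],[-0.3162,-0.0515,0.022],1]
    - [[0,0,0.002],[-0.3162,-0.0515,0.05],1]
    - [[0,0,0.002],[-0.3162,-0.0515,0.09],1]
    - [[0,0,0.002],[-0.3162,-0.0515,0.125],1]
    - [[0,0,0.002],[-0.3162,-0.0515,0.15],1]
    - [[0,0,0.002],[-0.3162,-0.0515,0.1536],1]

```text
time: 10.55
eef_pos: [0.5096, -0.0016, 0.0639]
tcp_rot: [0.73, 0.684, -0.002, -0.004]
contact_force: [0.1, 0.0, 0.4]
opening: 1.002
```

```bash
python3 -c "
from h import *
plan((.513,-.0022,.068,-.065))
c=Cam('wrist');cv2.imwrite('pics/w6.png',c.bgr)
"
```

```text
t 10.55 tcp [ 0.5096 -0.0016  0.0639] psi -0.0654 tilt [-0.0078  0.0024 -1.    ] q [-0.2   0.14  2.09  0.    0.92 -0.14] op 1.002 F [0.1 0.  0.4]
(0.513, -0.0022, 0.068, -0.065) turn [-0.008, -0.002, -0.0] shift [-0.0004, 0.0034, -0.0041]
```

View pics/w6.png

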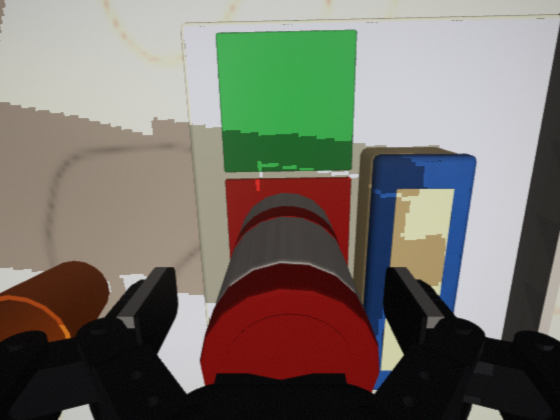

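Red's lid is at col 290 and the finger mid at 280, so a 3 mm correction; then grip. The bare green mat shows at (218–356, 30–172).

arm_command:
  steps:
    - [[-0.008,-0.002,0],[0,0.0035,-0.004],1]
    - [[-0.008,-0.002,0],[0,0.0035,-0.004],1]
    - [[-0.008,-0.002,0],[0,0.0035,-0.004],-1]
    - [[-0.008,-0.002,0],[0,0.0035,-0.004],-1]
    - [[-0.008,-0.002,0],[0,0.0035,-0.004],-1]
    - [[-0.008,-0.002,0],[0,0.0035,-0.004],-1]
    - [[-0.008,-0.002,0],[0,0.0035,-0.004],-1]
    - [[-0.008,-0.002,0],[0,0.0035,-0.015],-1]
    - [[-0.008,-0.002,0],[0,0.0035,-0.04],-1]
    - [[-0.008,-0.002,0],[0,0.0035,-0.08],-1]
    - [[-0.008,-0.002,0],[0,0.0035,-0.12],-1]
    - [[-0.008,-0.002,0],[0,0.0035,-0.165],-1]
  force: 45

```text
time: 12.1
eef_pos: [0.5142, -0.0021, 0.2304]
tcp_rot: [0.73, 0.684, 0.0, 0.0]
contact_force: [0.4, 0.2, -4.0]
opening: 0.621
```

```bash
python3 -c "
from h import *
plan((.496,.3175,.23,-.065),(.496,.3175,.068,-.065))
c=Cam('wrist');cv2.imwrite('pics/w7.png',c.bgr)
"
```

```text
t 12.1 tcp [ 0.5142 -0.0021  0.2304] psi -0.0653 tilt [ 1.e-03 -2.e-04 -1.e+00] q [-0.2  -0.07  1.97 -0.    1.24 -0.14] op 0.621 F [ 0.4  0.2 -4. ]
(0.496, 0.3175, 0.23, -0.065) turn [0.001, 0.0, -0.0] shift [0.3177, -0.039, 0.0003]
(0.496, 0.3175, 0.068, -0.065) turn [0.001, 0.0, -0.0] shift [0.3178, -0.0392, 0.1623]
```

View pics/w7.png

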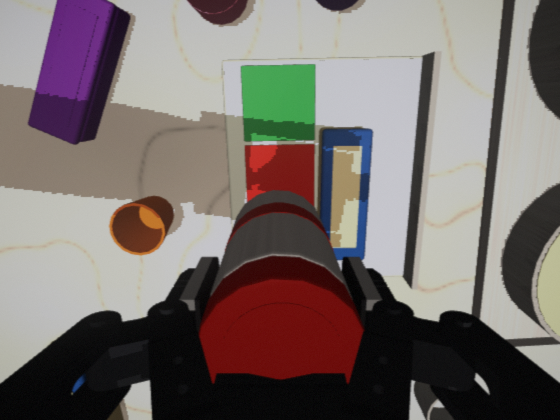

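Red is held and the tin is undisturbed. Carrying it to the middle slot.

arm_command:
  steps:
    - [[0,0,0],[0.025,-0.003,0],-1]
    - [[0,0,0],[0.065,-0.008,0],-1]
    - [[0,0,0],[0.11,-0.013,0],-1]
    - [[0,0,0],[0.155,-0.019,0],-1]
    - [[0,0,0],[0.2,-0.025,0],-1]
    - [[0,0,0],[0.245,-0.03,0],-1]
    - [[0,0,0],[0.285,-0.035,0],-1]
    - [[0,0,0],[0.31,-0.039,0],-1]
    - [[0,0,0],[0.3178,-0.039,0],-1]
    - [[0,0,0],[0.3178,-0.039,0],-1]
    - [[0,0,0],[0.3178,-0.039,0.02],-1]
    - [[0,0,0],[0.3178,-0.039,0.03],-1]

```text
time: 13.65
eef_pos: [0.4992, 0.3154, 0.2046]
tcp_rot: [0.73, 0.683, 0.002, 0.005]
contact_force: [0.7, -0.9, -3.5]
opening: 0.621
```

```bash
python3 -c "
from h import *
plan((.496,.3175,.064,-.065))
lids(dict(green=.114))
"
```

```text
t 13.65 tcp [0.4992 0.3154 0.2046] psi -0.0664 tilt [ 0.0102 -0.0043 -0.9999] q [ 0.4   0.12  1.82 -0.01  1.19  0.46] op 0.621 F [ 0.7 -0.9 -3.5]
(0.496, 0.3175, 0.064, -0.065) turn [0.01, 0.004, -0.001] shift [0.0024, -0.0048, 0.1406]
scene green [350 306  29  29 636] [0.5865 0.3098] 0.0005
side green [350 114  20  16 256] [0.585 0.304] 0.0013
```

arm_command:
  steps:
    - [[0.01,0.004,0],[0.0024,-0.0035,0.03],-1]
    - [[0.01,0.004,0],[0.0024,-0.0035,0.065],-1]
    - [[0.01,0.004,0],[0.0024,-0.0035,0.095],-1]
    - [[0.01,0.004,0],[0.0024,-0.0035,0.118],-1]
    - [[0.01,0.004,0],[0.0024,-0.0035,0.131],-1]
    - [[0.01,0.004,0],[0.0024,-0.0035,0.137],-1]
    - [[0.01,0.004,0],[0.0024,-0.0035,0.14],-1]
    - [[0.01,0.004,0],[0.0024,-0.0035,0.1415],-1]
    - [[0.01,0.004,0],[0.0024,-0.0035,0.1415],-1]

```text
time: 14.88
eef_pos: [0.4971, 0.3176, 0.0633]
tcp_rot: [0.73, 0.683, 0.0, -0.0]
contact_force: [-0.3, -0.2, -3.0]
opening: 0.622
```

arm_command:
  steps:
    - [[0,0,0],[0,0,0.001],-1]
    - [[0,0,0],[0,0,0.002],-1]
    - [[0,0,0],[0,0,0.002],-1]

```text
time: 15.25
eef_pos: [0.4973, 0.3179, 0.0631]
tcp_rot: [0.73, 0.683, 0.0, -0.0]
contact_force: [-4.1, -1.7, 5.0]
opening: 0.619
```

Touching. Releasing and retracting.

arm_command:
  steps:
    - [[0,0,0],[0,0,0],0.35]
    - [[0,0,0],[0,0,0],0.45]
    - [[0,0,0],[0,0,0],0.55]
    - [[0,0,0],[0,0,0],0.55]
    - [[0,0,0],[0,0,-0.02],0.55]
    - [[0,0,0],[0,0,-0.06],0.55]
    - [[0,0,0],[0,0,-0.1],0.55]
    - [[0,0,0],[0,0,-0.14],0.55]
    - [[0,0,0],[0,0,-0.16],0.55]
    - [[0,0,0],[0,0,-0.16],0.55]

```text
time: 16.5
eef_pos: [0.4982, 0.3183, 0.2254]
tcp_rot: [0.73, 0.683, 0.002, 0.001]
contact_force: [0.3, -0.4, -1.3]
opening: 0.771
```

```bash
python3 -c "
from h import *
lids(dict(green=.114,red=.114,yellow=.121))
plan((.5092,-.0785,.2,-.065),(.5092,-.0785,.068,-.065))
"
```

```text
scene green [350 306  29  29 640] [0.5863 0.3098] 0.0006
scene red [374 274  28  27 582] [0.4983 0.3163] 0.0009
scene yellow [215 190  24  19 362] [ 0.5104 -0.0782] 0.0006
side green [350 114  20  16 256] [0.5855 0.3037] 0.0013
side red [316 109  19  16 259] [0.4973 0.311 ] 0.0011
side red [316 221  12  24 206] [ 0.5449 -0.105 ] 0.0011
side yellow [291 208  27  20 403] [ 0.5109 -0.082 ] 0.001
t 16.6 tcp [0.4966 0.3176 0.2216] psi -0.066 tilt [-2.2e-03 -6.0e-04 -1.0e+00] q [0.4  0.11 1.8  0.   1.23 0.46] op 0.774 F [-0.6 -0.7 -0.2]
(0.5092, -0.0785, 0.2, -0.065) turn [-0.002, 0.001, -0.001] shift [-0.3944, 0.0387, 0.0218]
(0.5092, -0.0785, 0.068, -0.065) turn [-0.002, 0.001, -0.001] shift [-0.3943, 0.039, 0.1538]
```

arm_command:
  steps:
    - [[0,0,0],[-0.03,0.003,0],0.55]
    - [[0,0,0],[-0.08,0.008,0],1]
    - [[0,0,0],[-0.135,0.013,0],1]
    - [[0,0,0],[-0.19,0.019,0],1]
    - [[0,0,0],[-0.245,0.024,0],1]
    - [[0,0,0],[-0.295,0.029,0],1]
    - [[0,0,0],[-0.34,0.034,0.01],1]
    - [[0,0,0],[-0.375,0.037,0.02],1]
    - [[0,0,0],[-0.394,0.039,0.03],1]
    - [[0,0,0],[-0.394,0.039,0.05],1]
    - [[0,0,0],[-0.394,0.039,0.08],1]
    - [[0,0,0],[-0.394,0.039,0.08],1]

```text
time: 18.1
eef_pos: [0.5067, -0.0768, 0.1379]
tcp_rot: [0.73, 0.684, -0.003, -0.004]
contact_force: [-0.6, -0.6, -0.1]
opening: 0.999
```

```bash
python3 -c "
from h import *
plan((.5092,-.0785,.068,-.065))
"
```

```text
t 18.1 tcp [ 0.5067 -0.0768  0.1379] psi -0.0656 tilt [-0.0103  0.0026 -0.9999] q [-0.35  0.03  2.04 -0.    1.07 -0.28] op 0.999 F [-0.6 -0.6 -0.1]
(0.5092, -0.0785, 0.068, -0.065) turn [-0.01, -0.002, -0.001] shift [-0.0017, 0.0034, 0.0699]
```

arm_command:
  steps:
    - [[-0.01,-0.002,0],[-0.0017,0.003,0.025],1]
    - [[-0.01,-0.002,0],[-0.0017,0.003,0.05],1]
    - [[-0.01,-0.002,0],[-0.0017,0.003,0.066],1]
    - [[-0.01,-0.002,0],[-0.0017,0.003,0.07],1]
    - [[-0.01,-0.002,0],[-0.0017,0.003,0.07],1]
    - [[-0.01,-0.002,0],[-0.0017,0.003,0.07],-1]
    - [[-0.01,-0.002,0],[-0.0017,0.003,0.07],-1]
    - [[-0.01,-0.002,0],[-0.0017,0.003,0.07],-1]
    - [[-0.01,-0.002,0],[-0.0017,0.003,0.07],-1]
    - [[-0.01,-0.002,0],[-0.0017,0.003,0.07],-1]
  force: 45

```text
time: 19.35
eef_pos: [0.5094, -0.0788, 0.069]
tcp_rot: [0.73, 0.684, 0.0, 0.0]
contact_force: [-2.7, 0.8, 5.2]
opening: 0.624
```

arm_command:
  steps:
    - [[0,0,0],[0,0,-0.01],-1]
    - [[0,0,0],[0,0,-0.035],-1]
    - [[0,0,0],[0,0,-0.07],-1]
    - [[0,0,0],[0,0,-0.11],-1]
    - [[0,0,0],[0,0,-0.145],-1]
    - [[0,0,0],[0,0,-0.165],-1]
    - [[0,0,0],[0,0,-0.165],-1]

```text
time: 20.23
eef_pos: [0.5099, -0.0789, 0.2355]
tcp_rot: [0.73, 0.684, 0.001, 0.002]
contact_force: [-0.4, 0.7, -4.2]
opening: 0.623
```

```bash
python3 -c "
from h import *
plan((.408,.323,.23,-.065),(.408,.323,.064,-.065))
c=Cam('wrist');cv2.imwrite('pics/w8.png',c.bgr)
"
```

```text
t 20.23 tcp [ 0.5099 -0.0789  0.2355] psi -0.0655 tilt [ 0.004  -0.0017 -1.    ] q [-0.35 -0.07  1.96 -0.    1.25 -0.28] op 0.623 F [-0.4  0.7 -4.2]
(0.408, 0.323, 0.23, -0.065) turn [0.004, 0.001, -0.001] shift [0.3943, -0.128, 0.0044]
(0.408, 0.323, 0.064, -0.065) turn [0.004, 0.001, -0.001] shift [0.3946, -0.1287, 0.1704]
```

View pics/w8.png

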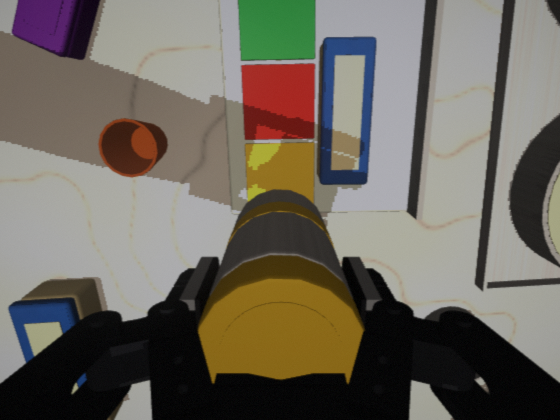

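Yellow is held and the tin is still in place at (347,110). Going to the near slot.

arm_command:
  steps:
    - [[0,0,0],[0.025,-0.008,0],-1]
    - [[0,0,0],[0.065,-0.021,0],-1]
    - [[0,0,0],[0.11,-0.036,0],-1]
    - [[0,0,0],[0.155,-0.05,0],-1]
    - [[0,0,0],[0.2,-0.065,0],-1]
    - [[0,0,0],[0.245,-0.08,0],-1]
    - [[0,0,0],[0.29,-0.094,0],-1]
    - [[0,0,0],[0.335,-0.109,0],-1]
    - [[0,0,0],[0.37,-0.12,0],-1]
    - [[0,0,0],[0.39,-0.127,0.005],-1]
    - [[0,0,0],[0.3945,-0.128,0.02],-1]
    - [[0,0,0],[0.3945,-0.128,0.03],-1]

```text
time: 21.78
eef_pos: [0.4061, 0.3225, 0.2004]
tcp_rot: [0.73, 0.684, -0.002, 0.0]
contact_force: [0.4, -0.6, -3.6]
opening: 0.622
```

```bash
python3 -c "
from h import *
plan((.408,.323,.0635,-.065))
lids(dict(green=.114,red=.114))
"
```

```text
t 21.77 tcp [0.4061 0.3225 0.2004] psi -0.0653 tilt [-0.0029 -0.003  -1.    ] q [ 0.48 -0.03  1.98 -0.    1.19  0.54] op 0.622 F [ 0.4 -0.6 -3.6]
(0.408, 0.323, 0.0635, -0.065) turn [-0.003, 0.003, -0.0] shift [0.0011, 0.0023, 0.1369]
scene green [350 306  29  29 639] [0.5855 0.3106] 0.0006
scene red [374 274  29  27 605] [0.4974 0.3166] 0.0006
side green [350 114  20  16 256] [0.5855 0.3037] 0.0013
side red [316 109  20  16 265] [0.4975 0.3116] 0.0012
```

arm_command:
  steps:
    - [[0,0,0],[0.001,0.002,0.03],-1]
    - [[0,0,0],[0.001,0.002,0.065],-1]
    - [[-0.003,0.003,0],[0.001,0.002,0.095],-1]
    - [[-0.003,0.003,0],[0.001,0.002,0.115],-1]
    - [[-0.003,0.003,0],[0.001,0.002,0.128],-1]
    - [[-0.003,0.003,0],[0.001,0.002,0.134],-1]
    - [[-0.003,0.003,0],[0.001,0.002,0.1365],-1]
    - [[-0.003,0.003,0],[0.001,0.002,0.138],-1]
    - [[-0.003,0.003,0],[0.001,0.002,0.138],-1]

```text
time: 23.0
eef_pos: [0.4079, 0.3225, 0.0628]
tcp_rot: [0.73, 0.683, -0.0, 0.0]
contact_force: [0.5, 0.1, -3.2]
opening: 0.622
```

arm_command:
  steps:
    - [[0,0,0],[0,0,0.001],-1]
    - [[0,0,0],[0,0,0.002],-1]
    - [[0,0,0],[0,0,0.002],-1]

```text
time: 23.38
eef_pos: [0.4082, 0.3228, 0.062]
tcp_rot: [0.73, 0.683, 0.0, 0.0]
contact_force: [-3.3, -1.3, 4.7]
opening: 0.626
```

arm_command:
  steps:
    - [[0,0,0],[0,0,0],0.35]
    - [[0,0,0],[0,0,0],0.45]
    - [[0,0,0],[0,0,0],0.55]
    - [[0,0,0],[0,0,0],0.55]
    - [[0,0,0],[0,0,-0.02],0.55]
    - [[0,0,0],[0,0,-0.06],0.55]
    - [[0,0,0],[0,0,-0.1],0.55]
    - [[0,0,0],[0,0,-0.14],0.55]
    - [[0,0,0],[0,0,-0.16],0.55]
    - [[0,0,0],[0,0,-0.16],0.55]

```text
time: 24.62
eef_pos: [0.4092, 0.3233, 0.224]
tcp_rot: [0.73, 0.683, 0.002, 0.001]
contact_force: [0.2, -0.7, -0.3]
opening: 0.776
```

```bash
python3 -c "
from h import *
lids(dict(green=.114,red=.114,yellow=.114))
plan((.574,-.02,.25,-.06))
c=Cam('scene');cv2.imwrite('pics/sc9.png',c.bgr)
"
```

```text
scene green [350 306  29  29 636] [0.5855 0.3106] 0.0006
scene red [374 274  29  27 606] [0.497 0.317] 0.0008
side green [350 114  20  16 259] [0.585 0.304] 0.0013
side red [316 109  20  16 265] [0.4975 0.3116] 0.0012
t 24.73 tcp [0.4077 0.3225 0.2209] psi -0.0663 tilt [-6.e-04 -6.e-04 -1.e+00] q [ 0.47 -0.05  1.96 -0.    1.23  0.54] op 0.776 F [-0.1 -0.1 -0.7]
(0.574, -0.02, 0.25, -0.06) turn [-0.001, 0.001, -0.006] shift [-0.3308, 0.1886, -0.029]
```

View pics/sc9.png

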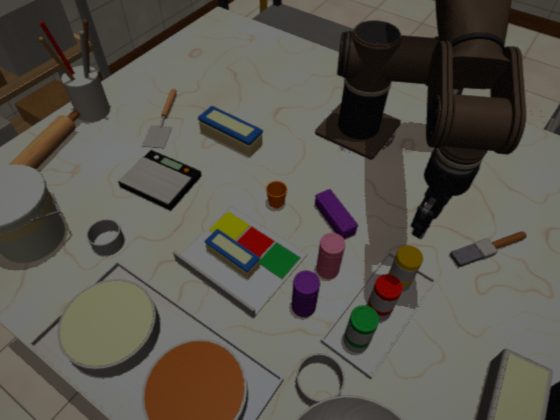

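All three canisters stand in the tray: lids at (408,258), (388,288) and (363,320). The mats are bare and the tin is untouched. Next I hover over the tin and measure it along with the mats.

arm_command:
  steps:
    - [[0,0,0],[-0.025,0.015,-0.01],0.6]
    - [[0,0,0],[-0.07,0.04,-0.02],1]
    - [[0,0,0],[-0.115,0.066,-0.029],1]
    - [[0,0,0],[-0.16,0.092,-0.029],1]
    - [[0,0,0],[-0.205,0.117,-0.029],1]
    - [[0,0,0],[-0.25,0.143,-0.029],1]
    - [[0,0,0],[-0.29,0.166,-0.029],1]
    - [[0,0,0],[-0.32,0.183,-0.029],1]
    - [[0,0,0],[-0.331,0.189,-0.029],1]
    - [[0,0,0],[-0.331,0.189,-0.029],1]
    - [[0,0,0],[-0.331,0.189,-0.029],1]

```text
time: 26.15
eef_pos: [0.5735, -0.0191, 0.2489]
tcp_rot: [0.73, 0.684, -0.001, -0.001]
contact_force: [-0.6, 0.6, -0.0]
opening: 0.999
```

```bash
cat > m.py <<'E'
from h import *
import sys
def quad(c,m,z,name,amin=300,cond=lambda s,ce:True):
    for s,ce,bm in blobs(m,amin):
        if not cond(s,ce): continue
        cn=max(cv2.findContours(bm.astype(np.uint8),0,1)[0],key=cv2.contourArea)
        P=(c.plane(cn[:,0],z)[:,:2]*1000).astype(np.float32); r=cv2.minAreaRect(P)
        print(name,s,np.round(r[0],1),np.round(r[1],1),round(r[2],2))
def bluem(c): return cv2.inRange(cv2.cvtColor(c.bgr,cv2.COLOR_BGR2HSV),(100,110,20),(125,255,255))
E
python3 -c "
from m import *
plan((.574,-.02,.25,-.06))
c=Cam('wrist');cv2.imwrite('pics/w10.png',c.bgr)
for col in('red','yellow','green'): quad(c,mask(c,col,100,20),.011,col,600)
quad(c,bluem(c),.05,'tin',600)
a=Cam('scene')
for col in('red','yellow','green'): quad(a,mask(a,col,100,20),.011,'S'+col,200,lambda s,ce:200<ce[0]<310 and 200<ce[1]<290)
quad(a,bluem(a),.05,'Stin',150)
"
```

```text
t 26.15 tcp [ 0.5735 -0.0191  0.2489] psi -0.0652 tilt [-2.9e-03 -5.0e-04 -1.0e+00] q [-0.21  0.05  1.81 -0.    1.28 -0.14] op 0.999 F [-0.6  0.6 -0. ]
(0.574, -0.02, 0.25, -0.06) turn [-0.003, 0.001, -0.005] shift [-0.0008, 0.0005, -0.0011]
red [ 190  130   70   66 4333] [514.   -4.7] [71.7 72. ] 87.14
yellow [ 197  210   65   48 2711] [509.8 -86.6] [57.9 71.8] 86.33
green [ 184   52   73   75 5021] [517.3  70.9] [70.9 70.8] 87.32
tin [ 259  114   47  127 2750] [574.3 -19.1] [126.8  44.2] 86.26
Sred [237 226  38  31 601] [507.2  -4.2] [71.6 57. ] 87.16
Syellow [209 212  37  24 472] [510.8 -85.8] [61.1 71.3] 87.92
Sgreen [260 243  40  35 788] [518.2  71.1] [70.3 70.1] 87.46
Stin [206 230  54  42 438] [577.4 -17.4] [127.5  44.9] 86.98
```

View pics/w10.png

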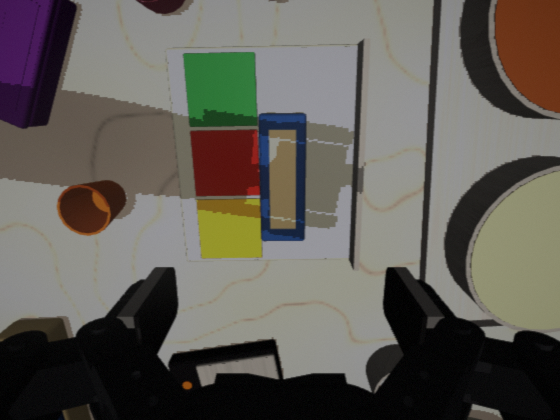

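The wrist view shows the tin at (283,177), giving (0.5745,-0.019) and yaw about -0.06. Mats come out near red (0.513,-0.004), green (0.518,0.071) and yellow (0.509,-0.080). Descending on the tin.

```bash
python3 -c "
from m import *
plan((.575,-.019,.12,-.062),(.575,-.019,.019,-.062))
"
```

```text
t 26.25 tcp [ 0.5737 -0.0191  0.2493] psi -0.0647 tilt [-2.e-03 -9.e-04 -1.e+00] q [-0.21  0.05  1.81 -0.    1.28 -0.14] op 0.999 F [ 0.9 -0.  -0.5]
(0.575, -0.019, 0.12, -0.062) turn [-0.002, 0.001, -0.003] shift [0.0003, 0.0016, 0.1293]
(0.575, -0.019, 0.019, -0.062) turn [-0.002, 0.001, -0.003] shift [0.0004, 0.0018, 0.2303]
```

arm_command:
  steps:
    - [[-0.002,0.001,-0.003],[0,0.0017,0.03],1]
    - [[-0.002,0.001,-0.003],[0,0.0017,0.07],1]
    - [[-0.002,0.001,-0.003],[0,0.0017,0.11],1]
    - [[-0.002,0.001,-0.003],[0,0.0017,0.15],1]
    - [[-0.002,0.001,-0.003],[0,0.0017,0.18],1]
    - [[-0.002,0.001,-0.003],[0,0.0017,0.205],1]
    - [[-0.002,0.001,-0.003],[0,0.0017,0.222],1]
    - [[-0.002,0.001,-0.003],[0,0.0017,0.23],1]
    - [[-0.002,0.001,-0.003],[0,0.0017,0.23],1]

```text
time: 27.38
eef_pos: [0.575, -0.0192, 0.0194]
tcp_rot: [0.728, 0.685, 0.0, -0.0]
contact_force: [0.1, 1.1, 1.0]
opening: 1.001
```

arm_command:
  steps:
    - [[0,0,0],[0,0,0],-1]
    - [[0,0,0],[0,0,0],-1]
    - [[0,0,0],[0,0,0],-1]
    - [[0,0,0],[0,0,0],-1]
    - [[0,0,0],[0,0,0],-1]
    - [[0,0,0],[0,0,0],-1]
  force: 50

```text
time: 28.12
eef_pos: [0.5759, -0.0194, 0.0205]
tcp_rot: [0.728, 0.685, 0.001, 0.001]
contact_force: [-0.1, -0.8, 5.8]
opening: 0.527
```

```bash
python3 -c "
from m import *
plan((.575,-.019,.019,-.062))
c=Cam('wrist');cv2.imwrite('pics/w11.png',c.bgr)
"
```

```text
t 28.12 tcp [ 0.5759 -0.0194  0.0205] psi -0.0614 tilt [ 1.9e-03 -4.0e-04 -1.0e+00] q [-0.21  0.34  1.94  0.    0.86 -0.15] op 0.527 F [-0.1 -0.8  5.8]
(0.575, -0.019, 0.019, -0.062) turn [0.002, 0.0, 0.001] shift [0.0004, -0.0009, 0.0015]
```

View pics/w11.png

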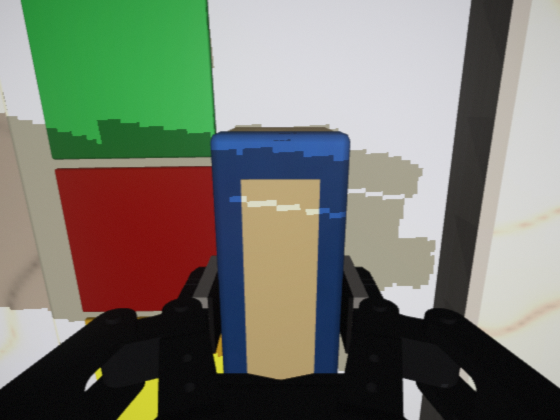

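```bash
python3 -c "
from m import *
st=get_state();c=Cam('wrist')
p=c.plane([(215,134),(346,134),(280,133)],.0505); print((R.from_quat(st['tcp_rot']).inv().apply(p-st['eef_pos'])).round(4))
"
```

```text
[[ 0.0641 -0.0208 -0.0301]
 [ 0.0641  0.0202 -0.03  ]
 [ 0.0644 -0.0004 -0.03  ]]
```

arm_command:
  steps:
    - [[0,0,0],[0,0,-0.005],-1]
    - [[0,0,0],[0,0,-0.02],-1]
    - [[0,0,0],[0,0,-0.05],-1]
    - [[0,0,0],[0,0,-0.09],-1]
    - [[0,0,0],[0,0,-0.13],-1]
    - [[0,0,0],[0,0,-0.15],-1]
    - [[0,0,0],[0,0,-0.15],-1]

```text
time: 29.1
eef_pos: [0.5764, -0.0195, 0.1722]
tcp_rot: [0.728, 0.685, 0.001, 0.002]
contact_force: [0.4, -0.4, -2.5]
opening: 0.534
```

```bash
python3 -c "
from m import *
plan((.51,-.26,.18,.115),(.51,-.326,.17,.115))
c=Cam('wrist');cv2.imwrite('pics/w12.png',c.bgr)
"
```

```text
t 29.1 tcp [ 0.5764 -0.0195  0.1722] psi -0.0614 tilt [ 0.0051 -0.0011 -1.    ] q [-0.21  0.13  1.88 -0.    1.13 -0.15] op 0.534 F [ 0.4 -0.4 -2.5]
(0.51, -0.26, 0.18, 0.115) turn [0.005, 0.001, -0.176] shift [-0.2441, -0.0515, -0.0079]
(0.51, -0.326, 0.17, 0.115) turn [0.005, 0.001, -0.176] shift [-0.31, -0.0475, 0.0022]
```

View pics/w12.png

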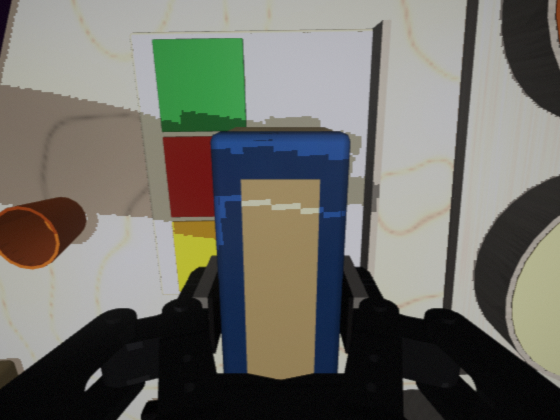

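The tin is held level and centred to about 1 mm. Moving above the scale.

arm_command:
  steps:
    - [[0,0,-0.01],[-0.025,-0.004,0],-1]
    - [[0,0,-0.03],[-0.065,-0.01,0],-1]
    - [[0,0,-0.055],[-0.11,-0.017,0],-1]
    - [[0,0,-0.085],[-0.155,-0.024,0],-1]
    - [[0,0,-0.11],[-0.2,-0.031,0],-1]
    - [[0,0,-0.14],[-0.24,-0.037,0],-1]
    - [[0,0,-0.165],[-0.275,-0.043,0],-1]
    - [[0,0,-0.176],[-0.3,-0.047,0],-1]
    - [[0.003,0,-0.176],[-0.31,-0.0475,0],-1]
    - [[0.003,0,-0.176],[-0.31,-0.0475,0],-1]
    - [[0.003,0,-0.176],[-0.31,-0.0475,0],-1]

```text
time: 30.52
eef_pos: [0.5089, -0.3246, 0.1693]
tcp_rot: [0.665, 0.747, -0.0, -0.001]
contact_force: [0.1, -0.3, -2.3]
opening: 0.532
```

```bash
python3 -c "
from m import *
plan((.51,-.326,.041,.115))
c=Cam('wrist');cv2.imwrite('pics/w13.png',c.bgr)
"
```

```text
t 30.52 tcp [ 0.5089 -0.3246  0.1693] psi 0.1154 tilt [-0.0025  0.001  -1.    ] q [-0.74  0.19  1.81 -0.    1.14 -0.85] op 0.532 F [ 0.1 -0.3 -2.3]
(0.51, -0.326, 0.041, 0.115) turn [-0.002, -0.001, 0.0] shift [-0.0017, 0.0013, 0.1283]
```

View pics/w13.png

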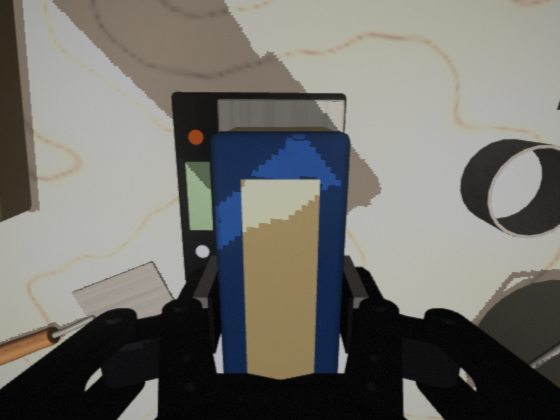

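```bash
python3 -c "
from m import *
c=Cam('wrist');crop(c,165,80,365,140,4,'w13c.png')
p=c.plane([(218,99.5),(345.5,98.5)],.028);print(p.round(4),np.hypot(*(p[1]-p[0])[:2]))
d=(p[1]-p[0])[:2];d/=np.hypot(*d);print('psi',np.arctan2(d[1],d[0]));yy=np.array([-d[1],d[0]]);print('centre',p.mean(0)[:2]-.08*yy)
a=Cam('scene');crop(a,110,140,210,215,7,'sc13.png')
"
```

```text
[[ 0.452  -0.2545  0.028 ]
 [ 0.5497 -0.2424  0.028 ]] 0.0983717788703846
psi 0.12292124477609086
centre [ 0.510664   -0.32782366]
```

View pics/w13c.png

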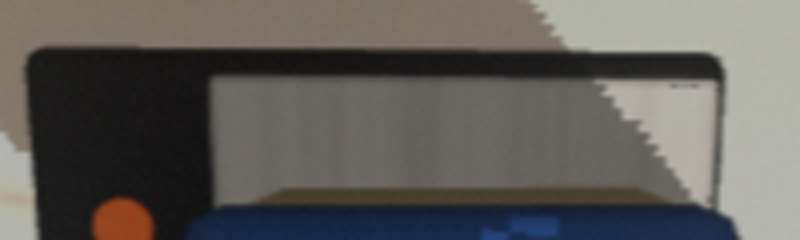

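Platform centre by the wrist camera is (0.5107,-0.328); the fixed cameras gave (0.510,-0.323) and (0.5105,-0.330). Aiming at (0.5105,-0.3265), yaw 0.118.

```bash
python3 -c "
from m import *
plan((.5105,-.3262,.043,.118))
"
```

```text
t 30.68 tcp [ 0.5091 -0.3248  0.1701] psi 0.1157 tilt [-1.5e-03 -1.0e-04 -1.0e+00] q [-0.74  0.19  1.81 -0.    1.14 -0.85] op 0.527 F [-0.2 -0.2 -2.7]
(0.5105, -0.3262, 0.043, 0.118) turn [-0.002, -0.0, -0.002] shift [-0.0015, 0.0014, 0.1271]
```

arm_command:
  steps:
    - [[0,0,-0.002],[-0.0015,0.0014,0.02],-1]
    - [[0,0,-0.002],[-0.0015,0.0014,0.05],-1]
    - [[0,0,-0.002],[-0.0015,0.0014,0.08],-1]
    - [[0,0,-0.002],[-0.0015,0.0014,0.1],-1]
    - [[-0.002,0,-0.002],[-0.0015,0.0014,0.115],-1]
    - [[-0.002,0,-0.002],[-0.0015,0.0014,0.122],-1]
    - [[-0.002,0,-0.002],[-0.0015,0.0014,0.125],-1]
    - [[-0.002,0,-0.002],[-0.0015,0.0014,0.127],-1]
    - [[-0.002,0,-0.002],[-0.0015,0.0014,0.127],-1]

```text
time: 31.8
eef_pos: [0.5108, -0.3265, 0.0437]
tcp_rot: [0.664, 0.747, 0.0, 0.001]
contact_force: [0.2, -0.9, -2.4]
opening: 0.528
```

arm_command:
  steps:
    - [[0,0,0],[0,0,0.001],-1]
    - [[0,0,0],[0,0,0.002],-1]
    - [[0,0,0],[0,0,0.002],-1]

```text
time: 32.17
eef_pos: [0.5108, -0.3265, 0.0417]
tcp_rot: [0.664, 0.748, 0.0, 0.001]
contact_force: [0.1, -0.3, -1.8]
opening: 0.533
```

arm_command:
  steps:
    - [[0,0,0],[0,0,0.001],-1]
    - [[0,0,0],[0,0,0.002],-1]
    - [[0,0,0],[0,0,0.002],-1]

```text
time: 32.55
eef_pos: [0.5109, -0.3265, 0.0405]
tcp_rot: [0.664, 0.748, 0.0, 0.001]
contact_force: [-2.4, 2.3, 5.4]
opening: 0.533
```

Contact. Releasing and rising.

arm_command:
  steps:
    - [[0,0,0],[0,0,0],0.2]
    - [[0,0,0],[0,0,0],0.4]
    - [[0,0,0],[0,0,0],0.6]
    - [[0,0,0],[0,0,0],0.7]
    - [[0,0,0],[0,0,0],0.7]
    - [[0,0,0],[0,0,-0.03],0.7]
    - [[0,0,0],[0,0,-0.07],0.7]
    - [[0,0,0],[0,0,-0.12],0.7]
    - [[0,0,0],[0,0,-0.17],0.7]
    - [[0,0,0],[0,0,-0.19],0.7]
    - [[0,0,0],[0,0,-0.19],0.7]

```text
time: 33.92
eef_pos: [0.5112, -0.3269, 0.2318]
tcp_rot: [0.664, 0.748, 0.0, 0.002]
contact_force: [-0.1, -0.7, 0.2]
opening: 0.848
```

```bash
python3 -c "
from m import *
plan((.52,.24,.24,-.065),(.408,.3225,.23,-.065))
c=Cam('wrist');cv2.imwrite('pics/w14.png',c.bgr)
quad(c,bluem(c),.07,'tin',600)
a=Cam('scene');quad(a,bluem(a),.07,'Stin',150)
"
```

```text
t 33.92 tcp [ 0.5112 -0.3269  0.2318] psi 0.1179 tilt [ 0.0031 -0.0025 -1.    ] q [-0.74  0.14  1.75  0.    1.25 -0.85] op 0.848 F [-0.1 -0.7  0.2]
(0.52, 0.24, 0.24, -0.065) turn [0.003, 0.003, 0.183] shift [0.5619, 0.0754, -0.0096]
(0.408, 0.3225, 0.23, -0.065) turn [0.003, 0.003, 0.183] shift [0.657, -0.0261, -0.0002]
tin [   0    0   38  204 4873] [ 288.6 -285.3] [166.5  32.1] 83.86
tin [ 253  114   53  141 3551] [ 510.5 -326.2] [ 44.2 127.2] 6.86
Stin [199 106  63  39 564] [ 267.  -267.2] [ 66.6 182.8] 0.04
Stin [127 156  50  29 330] [ 511.6 -322.5] [ 49.5 127.3] 6.68
```

View pics/w14.png

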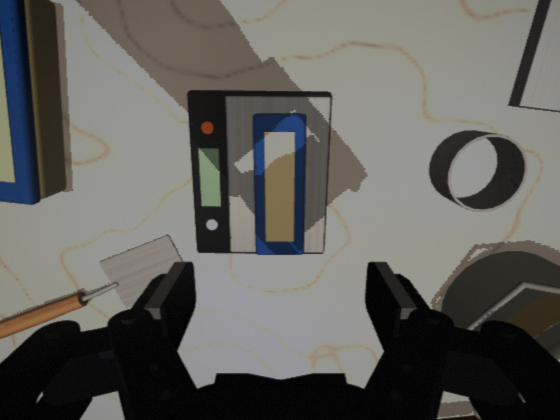

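```bash
python3 -c "
from m import *
c=Cam('wrist')
p=c.plane([(225.5,97),(330.5,97),(324.5,250.5),(230.5,250.5)],.028);print(p.round(4),p.mean(0))
a=Cam('scene');crop(a,110,140,210,215,7,'sc14.png')
"
```

```text
[[ 0.4495 -0.2529  0.028 ]
 [ 0.5464 -0.2415  0.028 ]
 [ 0.5644 -0.3946  0.028 ]
 [ 0.4661 -0.4063  0.028 ]] [ 0.50661717 -0.32380712  0.028     ]
```

View pics/sc14.png

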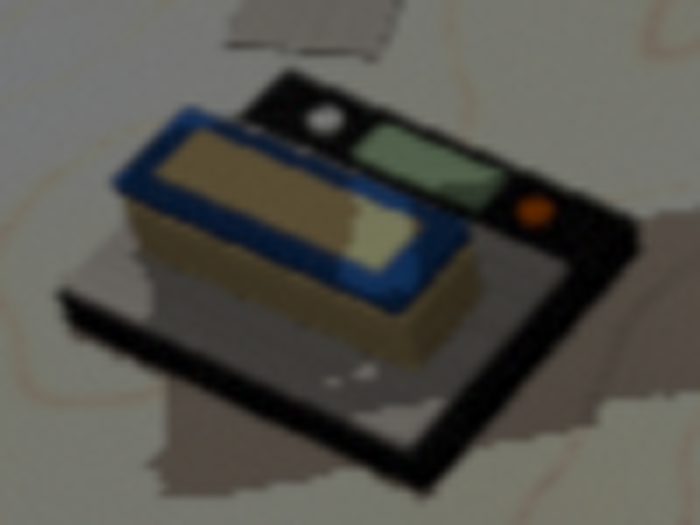

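The tin lies within about 4 mm of the platform centre, yaw 6.8° against the platform's roughly 6.7°. Now back to fetch yellow.

arm_command:
  steps:
    - [[0,0,0],[0.03,-0.001,0],0.7]
    - [[0,0,0.02],[0.08,-0.003,0],0.7]
    - [[0,0,0.05],[0.135,-0.005,0],0.7]
    - [[0,0,0.08],[0.19,-0.008,0],0.7]
    - [[0,0,0.11],[0.245,-0.01,0],0.7]
    - [[0,0,0.14],[0.3,-0.012,0],0.7]
    - [[0,0,0.17],[0.355,-0.014,0],0.7]
    - [[0,0,0.183],[0.41,-0.016,0],0.7]
    - [[0,0,0.183],[0.465,-0.018,0],0.7]
    - [[0,0,0.183],[0.52,-0.021,0],0.7]
    - [[0,0,0.183],[0.57,-0.023,0],0.7]
    - [[0,0,0.183],[0.6,-0.024,0],0.7]

```text
time: 35.62
eef_pos: [0.4137, 0.2693, 0.2273]
tcp_rot: [0.729, 0.684, -0.002, -0.003]
contact_force: [0.4, -0.3, -0.0]
opening: 0.847
```

```bash
python3 -c "
from m import *
plan((.408,.3225,.23,-.065))
c=Cam('wrist');cv2.imwrite('pics/w15.png',c.bgr)
"
```

```text
t 35.62 tcp [0.4137 0.2693 0.2273] psi -0.0631 tilt [-0.0063  0.0019 -1.    ] q [ 0.37 -0.12  2.01  0.    1.25  0.43] op 0.847 F [ 0.4 -0.3 -0. ]
(0.408, 0.3225, 0.23, -0.065) turn [-0.006, -0.002, 0.002] shift [0.0528, -0.0091, -0.0025]
```

View pics/w15.png

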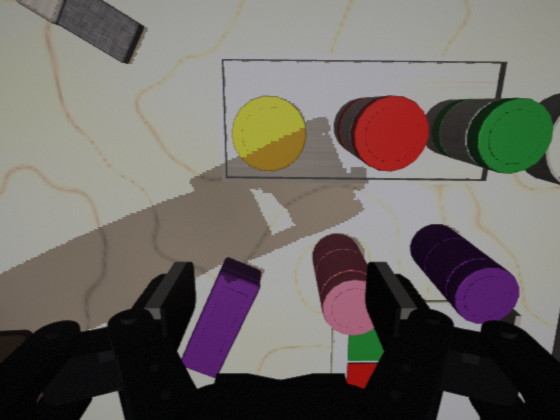

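The wrist view shows all three upright in the tray: yellow lid (269,133), red (391,133), green (514,135).

```bash
python3 -c "
from m import *
c=Cam('wrist')
print(c.plane([(269,133),(391,133),(514,135)],.114).round(4))
plan((.408,.3225,.14,-.065),(.408,.3225,.062,-.065))
"
```

```text
[[0.4075 0.3251 0.114 ]
 [0.4942 0.3198 0.114 ]
 [0.5814 0.313  0.114 ]]
t 35.73 tcp [0.4137 0.2694 0.2273] psi -0.0612 tilt [-0.0066  0.0022 -1.    ] q [ 0.37 -0.12  2.01  0.    1.25  0.43] op 0.849 F [-0.3  0.7  0.1]
(0.408, 0.3225, 0.14, -0.065) turn [-0.007, -0.002, 0.004] shift [0.0525, -0.0084, 0.0875]
(0.408, 0.3225, 0.062, -0.065) turn [-0.007, -0.002, 0.004] shift [0.0524, -0.0079, 0.1655]
```

arm_command:
  steps:
    - [[-0.007,-0.002,0.004],[0.03,-0.005,0],0.7]
    - [[-0.007,-0.002,0.004],[0.0525,-0.008,0.02],0.7]
    - [[-0.007,-0.002,0.004],[0.0525,-0.008,0.055],0.7]
    - [[-0.007,-0.002,0.004],[0.0525,-0.008,0.09],0.7]
    - [[-0.007,-0.002,0.004],[0.0525,-0.008,0.12],0.7]
    - [[-0.007,-0.002,0.004],[0.0525,-0.008,0.145],0.7]
    - [[-0.007,-0.002,0.004],[0.0525,-0.008,0.16],0.7]
    - [[-0.007,-0.002,0.004],[0.0525,-0.008,0.1655],0.7]
    - [[-0.007,-0.002,0.004],[0.0525,-0.008,0.1655],0.7]

```text
time: 36.85
eef_pos: [0.4085, 0.3226, 0.0625]
tcp_rot: [0.73, 0.684, 0.0, 0.0]
contact_force: [-0.5, 0.2, 0.3]
opening: 0.851
```

arm_command:
  steps:
    - [[0,0,0],[0,0,0],-1]
    - [[0,0,0],[0,0,0],-1]
    - [[0,0,0],[0,0,0],-1]
    - [[0,0,0],[0,0,0],-1]
    - [[0,0,0],[0,0,0],-1]
    - [[0,0,0],[0,0,-0.01],-1]
    - [[0,0,0],[0,0,-0.035],-1]
    - [[0,0,0],[0,0,-0.07],-1]
    - [[0,0,0],[0,0,-0.11],-1]
    - [[0,0,0],[0,0,-0.15],-1]
    - [[0,0,0],[0,0,-0.17],-1]
    - [[0,0,0],[0,0,-0.17],-1]
  force: 45

```text
time: 38.35
eef_pos: [0.4088, 0.3229, 0.2339]
tcp_rot: [0.73, 0.684, 0.002, 0.001]
contact_force: [-0.0, 0.0, -2.9]
opening: 0.618
```

```bash
python3 -c "
from m import *
plan((.509,-.0797,.23,-.062),(.509,-.0797,.071,-.062))
c=Cam('scene');crop(c,165,170,445,380,2.8,'sc16.png')
"
```

```text
t 38.35 tcp [0.4088 0.3229 0.2339] psi -0.0655 tilt [ 0.004   0.0016 -1.    ] q [ 0.47 -0.06  1.95 -0.    1.25  0.54] op 0.618 F [-0.   0.  -2.9]
(0.509, -0.0797, 0.23, -0.062) turn [0.004, -0.002, -0.003] shift [-0.3952, 0.1263, 0.0036]
(0.509, -0.0797, 0.071, -0.062) turn [0.004, -0.002, -0.003] shift [-0.3955, 0.1257, 0.1626]
```

View pics/sc16.png

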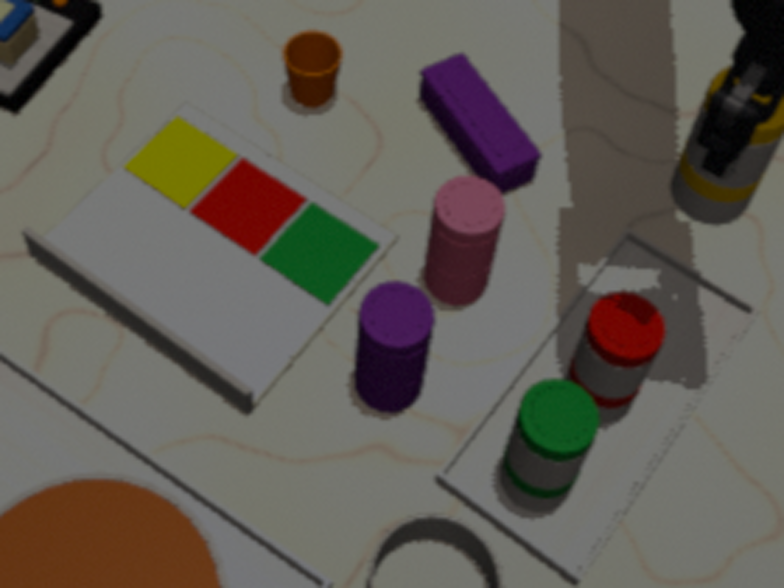

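Yellow is held and the mats are fully visible now. Measuring them once more.

```bash
python3 -c "
from m import *
for n in('scene','side'):
    a=Cam(n)
    for col in('red','yellow','green'): quad(a,mask(a,col,100,20),.011,n+col,200,lambda s,ce:200<ce[0]<350 and 190<ce[1]<290)
"
```

```text
scenered [233 227  41  34 764] [514.8  -4.6] [71.6 71.7] 87.02
scenered [317 244  26  35 559] [458.5 167.3] [86.7 54.9] 19.05
sceneyellow [209 212  41  32 700] [511.1 -81. ] [70.7 71.4] 87.59
scenegreen [258 243  42  35 791] [518.2  71.2] [70.2 70.1] 87.46
sidered [292 218  37  27 721] [514.8  -6.3] [72.5 69.7] 87.56
sideyellow [283 241  39  30 832] [511.4 -82.3] [72.6 70.5] 87.38
sidegreen [300 197  35  24 613] [518.5  69.5] [70.9 69. ] 87.54
```

arm_command:
  steps:
    - [[0,0,0],[-0.025,0.008,0],-1]
    - [[0,0,0],[-0.065,0.021,0],-1]
    - [[0,0,0],[-0.11,0.035,0],-1]
    - [[0,0,0],[-0.155,0.05,0],-1]
    - [[0,0,0],[-0.2,0.064,0],-1]
    - [[0,0,0],[-0.245,0.078,0],-1]
    - [[0,0,0],[-0.29,0.093,0],-1]
    - [[0,0,0],[-0.335,0.107,0],-1]
    - [[0,0,-0.003],[-0.37,0.118,0],-1]
    - [[0,0,-0.003],[-0.39,0.125,0.005],-1]
    - [[0,0,-0.003],[-0.3955,0.126,0.02],-1]
    - [[0,0,-0.003],[-0.3955,0.126,0.03],-1]

```text
time: 40.0
eef_pos: [0.5058, -0.0799, 0.1982]
tcp_rot: [0.729, 0.685, -0.002, -0.002]
contact_force: [-0.4, 0.6, -4.0]
opening: 0.622
```

```bash
python3 -c "
from m import *
plan((.509,-.0797,.071,-.062))
c=Cam('wrist');cv2.imwrite('pics/w17.png',c.bgr)
"
```

```text
t 40.0 tcp [ 0.5058 -0.0799  0.1982] psi -0.0624 tilt [-5.7e-03  3.0e-04 -1.0e+00] q [-0.35 -0.04  2.   -0.    1.19 -0.29] op 0.622 F [-0.4  0.6 -4. ]
(0.509, -0.0797, 0.071, -0.062) turn [-0.006, 0.0, -0.0] shift [0.0004, 0.0039, 0.1272]
```

View pics/w17.png

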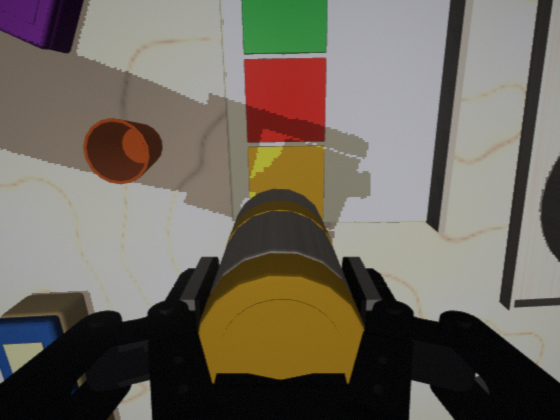

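Mats settle at yellow (0.510,-0.081), red (0.514,-0.005) and green (0.518,0.071). Lowering yellow.

arm_command:
  steps:
    - [[0,0,0],[-0.001,0.003,0.03],-1]
    - [[0,0,0],[-0.001,0.003,0.065],-1]
    - [[-0.006,0,0],[-0.001,0.004,0.095],-1]
    - [[-0.006,0,0],[-0.001,0.004,0.11],-1]
    - [[-0.006,0,0],[-0.001,0.004,0.119],-1]
    - [[-0.006,0,0],[-0.001,0.004,0.124],-1]
    - [[-0.006,0,0],[-0.001,0.004,0.1265],-1]
    - [[-0.006,0,0],[-0.001,0.004,0.1265],-1]

```text
time: 41.05
eef_pos: [0.5084, -0.0806, 0.0709]
tcp_rot: [0.729, 0.685, -0.0, -0.0]
contact_force: [0.5, -0.5, -3.0]
opening: 0.623
```

arm_command:
  steps:
    - [[0,0,0],[0,0,0.001],-1]
    - [[0,0,0],[0,0,0.002],-1]
    - [[0,0,0],[0,0,0.002],-1]

```text
time: 41.42
eef_pos: [0.509, -0.0809, 0.0705]
tcp_rot: [0.729, 0.685, -0.0, -0.0]
contact_force: [-2.7, -0.3, 6.4]
opening: 0.622
```

arm_command:
  steps:
    - [[0,0,0],[0,0,0],0.35]
    - [[0,0,0],[0,0,0],0.5]
    - [[0,0,0],[0,0,0],0.6]
    - [[0,0,0],[0,0,0],0.6]
    - [[0,0,0],[0,0,-0.02],0.6]
    - [[0,0,0],[0,0,-0.06],0.6]
    - [[0,0,0],[0,0,-0.1],0.6]
    - [[0,0,0],[0,0,-0.14],0.6]
    - [[0,0,0],[0,0,-0.16],0.6]
    - [[0,0,0],[0,0,-0.16],0.6]

```text
time: 42.68
eef_pos: [0.5101, -0.0813, 0.2325]
tcp_rot: [0.729, 0.685, 0.001, 0.002]
contact_force: [-0.4, -0.1, -0.9]
opening: 0.802
```

```bash
python3 -c "
from m import *
lids(dict(yellow=.121,red=.114,green=.114))
plan((.497,.318,.23,-.065))
"
```

```text
scene red [374 274  28  28 588] [0.4975 0.3172] 0.0007
scene green [350 306  29  29 636] [0.5855 0.3106] 0.0006
side red [315 221  14  24 241] [ 0.5459 -0.0526] 0.0023
side green [350 114  20  16 252] [0.5849 0.3029] 0.0015
t 42.77 tcp [ 0.5085 -0.0807  0.2294] psi -0.0618 tilt [-1.6e-03  3.0e-04 -1.0e+00] q [-0.35 -0.07  1.97 -0.    1.25 -0.29] op 0.798 F [-1.5  0.4 -0.1]
(0.497, 0.318, 0.23, -0.065) turn [-0.002, -0.0, 0.003] shift [0.3972, -0.0361, -0.0005]
```

arm_command:
  steps:
    - [[0,0,0],[0.03,-0.003,0],0.6]
    - [[0,0,0],[0.08,-0.008,0],0.6]
    - [[0,0,0],[0.135,-0.013,0],0.6]
    - [[0,0,0],[0.19,-0.018,0],0.6]
    - [[0,0,0],[0.245,-0.023,0],0.6]
    - [[0,0,0],[0.3,-0.028,0],0.6]
    - [[0,0,0],[0.35,-0.032,0],0.6]
    - [[0,0,0],[0.385,-0.035,0],0.6]
    - [[0,0,0.003],[0.397,-0.036,0.02],0.6]
    - [[0,0,0.003],[0.397,-0.036,0.05],0.6]
    - [[0,0,0.003],[0.397,-0.036,0.08],0.6]
    - [[0,0,0.003],[0.397,-0.036,0.08],0.6]

```text
time: 44.28
eef_pos: [0.4939, 0.3156, 0.1439]
tcp_rot: [0.73, 0.683, -0.006, -0.002]
contact_force: [0.1, -0.8, 0.1]
opening: 0.802
```

```bash
python3 -c "
from m import *
plan((.4972,.318,.0625,-.065))
lids(dict(yellow=.121))
c=Cam('side');cv2.imwrite('pics/s18.png',c.bgr)
"
```

```text
t 44.27 tcp [0.4939 0.3156 0.1439] psi -0.0657 tilt [-0.0113 -0.0041 -0.9999] q [0.4  0.19 1.86 0.   1.1  0.46] op 0.802 F [ 0.1 -0.8  0.1]
(0.4972, 0.318, 0.0625, -0.065) turn [-0.011, 0.005, -0.001] shift [0.003, 0.004, 0.0813]
scene yellow [215 189  23  19 358] [ 0.5091 -0.0806] 0.0009
side yellow [290 209  27  20 406] [ 0.5093 -0.0843] 0.0009
```

View pics/s18.png

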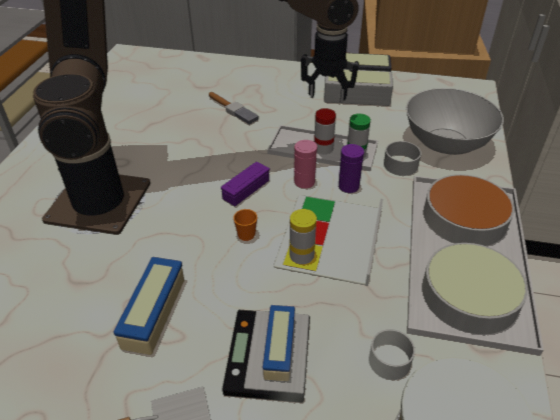

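Yellow stands on its mat (303,240) and the tin is on the scale (281,342). Grasping red.

arm_command:
  steps:
    - [[-0.011,0.005,0],[0.003,0.0035,0.01],0.6]
    - [[-0.011,0.005,0],[0.003,0.0035,0.04],0.6]
    - [[-0.011,0.005,0],[0.003,0.0035,0.065],0.6]
    - [[-0.011,0.005,0],[0.003,0.0035,0.078],0.6]
    - [[-0.011,0.005,0],[0.003,0.0035,0.081],0.6]
    - [[-0.011,0.005,0],[0.003,0.0035,0.081],0.6]
    - [[-0.011,0.005,0],[0.003,0.0035,0.081],-1]
    - [[-0.011,0.005,0],[0.003,0.0035,0.081],-1]
    - [[-0.011,0.005,0],[0.003,0.0035,0.081],-1]
    - [[-0.011,0.005,0],[0.003,0.0035,0.081],-1]
  force: 45

```text
time: 45.68
eef_pos: [0.5011, 0.3207, 0.0704]
tcp_rot: [0.73, 0.684, 0.006, 0.002]
contact_force: [-3.8, 0.3, 5.9]
opening: 0.633
```

arm_command:
  steps:
    - [[0,0,0],[0,0,-0.01],-1]
    - [[0,0,0],[0,0,-0.035],-1]
    - [[0,0,0],[0,0,-0.07],-1]
    - [[0,0,0],[0,0,-0.11],-1]
    - [[0,0,0],[0,0,-0.15],-1]
    - [[0,0,0],[0,0,-0.17],-1]
    - [[0,0,0],[0,0,-0.17],-1]

```text
time: 46.55
eef_pos: [0.5001, 0.32, 0.2418]
tcp_rot: [0.73, 0.684, 0.007, 0.002]
contact_force: [0.3, -0.1, -4.6]
opening: 0.633
```

```bash
python3 -c "
from m import *
plan((.5145,-.0045,.23,-.062),(.5145,-.0045,.072,-.062))
"
```

```text
t 46.55 tcp [0.5001 0.32   0.2418] psi -0.0656 tilt [ 0.0137  0.0066 -0.9999] q [0.4  0.09 1.78 0.   1.25 0.46] op 0.633 F [ 0.3 -0.1 -4.6]
(0.5145, -0.0045, 0.23, -0.062) turn [0.013, -0.007, -0.004] shift [-0.3229, 0.0355, 0.0098]
(0.5145, -0.0045, 0.072, -0.062) turn [0.013, -0.007, -0.004] shift [-0.3241, 0.0334, 0.1678]
```

The grip came out about 8 mm higher than planned. Checking.

```bash
python3 -c "
from m import *
c=Cam('side');crop(c,260,30,440,190,4,'s19.png')
c=Cam('wrist');cv2.imwrite('pics/w19.png',c.bgr)
"
```

```text
(no output)
```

View pics/s19.png

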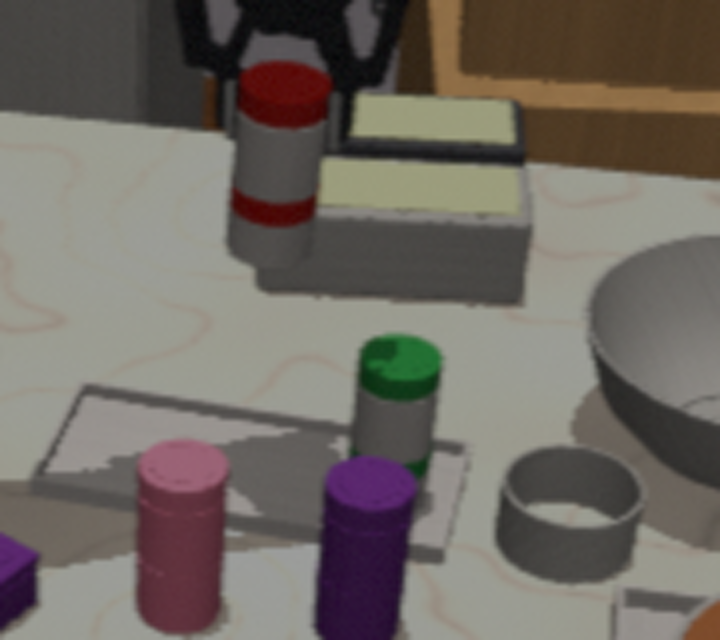

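View pics/w19.png

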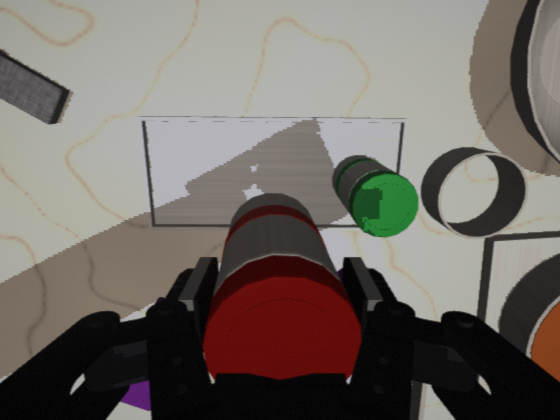

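The grip is firm. The canister leans at most about 0.02 rad with the tool, which is harmless. I'll carry it over and re-check height and tilt above the mat.

arm_command:
  steps:
    - [[0,0,0],[-0.025,0.003,0],-1]
    - [[0,0,0],[-0.065,0.007,0],-1]
    - [[0,0,0],[-0.11,0.012,0],-1]
    - [[0,0,0],[-0.155,0.017,0],-1]
    - [[0,0,0],[-0.2,0.022,0],-1]
    - [[0,0,0],[-0.245,0.027,0],-1]
    - [[0,0,0],[-0.285,0.032,0],-1]
    - [[0,0,0],[-0.31,0.035,0],-1]
    - [[0,0,-0.003],[-0.323,0.0355,0],-1]
    - [[0,0,-0.003],[-0.323,0.0355,0.01],-1]
    - [[0,0,-0.003],[-0.323,0.0355,0.01],-1]
    - [[0,0,-0.003],[-0.323,0.0355,0.01],-1]

```text
time: 48.15
eef_pos: [0.5126, -0.0043, 0.2266]
tcp_rot: [0.728, 0.685, 0.004, 0.001]
contact_force: [-0.3, -0.1, -3.4]
opening: 0.63
```

```bash
python3 -c "
from m import *
plan((.5145,-.0045,.08,-.062))
c=Cam('side');cv2.imwrite('pics/s20.png',c.bgr)
c=Cam('scene');crop(c,165,130,365,280,4,'sc20.png')
"
```

```text
t 48.15 tcp [ 0.5126 -0.0043  0.2266] psi -0.0612 tilt [ 0.0068  0.0046 -1.    ] q [-0.21 -0.08  1.98  0.01  1.23 -0.15] op 0.63 F [-0.3 -0.1 -3.4]
(0.5145, -0.0045, 0.08, -0.062) turn [0.007, -0.005, 0.001] shift [-0.0008, 0.0009, 0.1466]
```

View pics/s20.png

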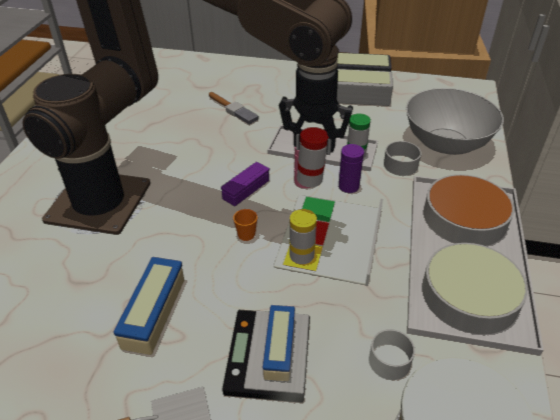

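View pics/sc20.png

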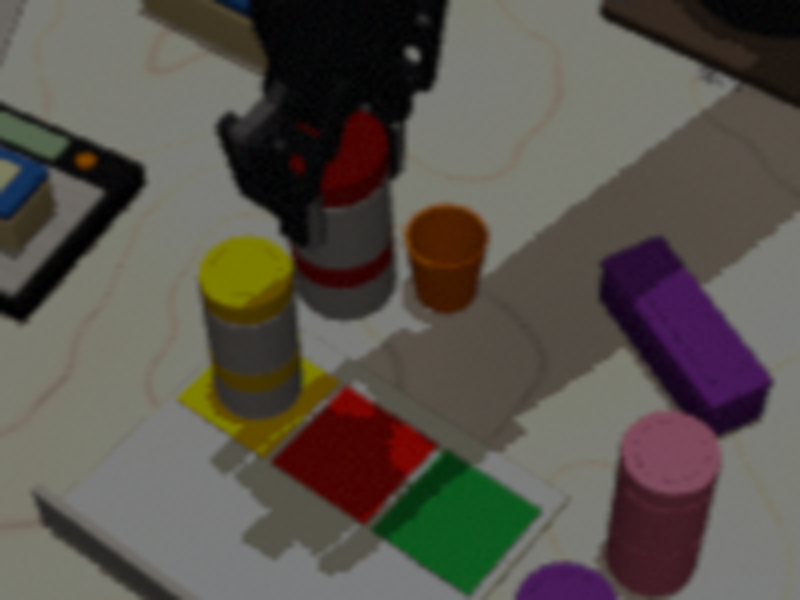

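The canister hangs practically upright over its mat. Lowering to just above the expected contact at about 0.077.

arm_command:
  steps:
    - [[0,0,0],[-0.0005,0.001,0.03],-1]
    - [[0,0,0],[-0.0005,0.001,0.065],-1]
    - [[0,0,0],[-0.0005,0.001,0.1],-1]
    - [[0,0,0],[-0.0005,0.001,0.125],-1]
    - [[0,0,0],[-0.0005,0.001,0.138],-1]
    - [[0,0,0],[-0.0005,0.001,0.144],-1]
    - [[0,0,0],[-0.0005,0.001,0.1465],-1]
    - [[0,0,0],[-0.0005,0.001,0.1465],-1]

```text
time: 49.25
eef_pos: [0.5158, -0.0046, 0.0816]
tcp_rot: [0.728, 0.685, 0.005, 0.002]
contact_force: [0.4, -0.5, -3.7]
opening: 0.638
```

arm_command:
  steps:
    - [[0,0,0],[0,0,0.0015],-1]
    - [[0,0,0],[0,0,0.003],-1]
    - [[0,0,0],[0,0,0.003],-1]

```text
time: 49.62
eef_pos: [0.5157, -0.0046, 0.0786]
tcp_rot: [0.728, 0.685, 0.005, 0.002]
contact_force: [1.0, -0.4, -3.7]
opening: 0.631
```

arm_command:
  steps:
    - [[0,0,0],[0,0,0.001],-1]
    - [[0,0,0],[0,0,0.002],-1]
    - [[0,0,0],[0,0,0.002],-1]

```text
time: 50.0
eef_pos: [0.516, -0.0047, 0.0774]
tcp_rot: [0.728, 0.685, 0.005, 0.002]
contact_force: [-2.8, -0.7, 3.9]
opening: 0.628
```

Contact at 0.0774 as predicted. Releasing.

arm_command:
  steps:
    - [[0,0,0],[0,0,0],0.35]
    - [[0,0,0],[0,0,0],0.5]
    - [[0,0,0],[0,0,0],0.7]
    - [[0,0,0],[0,0,0],0.7]
    - [[0,0,0],[0,0,-0.02],0.7]
    - [[0,0,0],[0,0,-0.06],0.7]
    - [[0,0,0],[0,0,-0.1],0.7]
    - [[0,0,0],[0,0,-0.14],0.7]
    - [[0,0,0],[0,0,-0.15],0.7]
    - [[0,0,0],[0,0,-0.15],0.7]

```text
time: 51.25
eef_pos: [0.5146, -0.0052, 0.2274]
tcp_rot: [0.728, 0.685, 0.005, 0.002]
contact_force: [0.9, -0.4, -0.2]
opening: 0.85
```

```bash
python3 -c "
from m import *
plan((.585,.3105,.23,-.065),(.585,.3105,.0635,-.065))
"
```

```text
t 51.25 tcp [ 0.5146 -0.0052  0.2274] psi -0.0612 tilt [ 0.0101  0.0035 -0.9999] q [-0.21 -0.07  1.98  0.01  1.23 -0.15] op 0.85 F [ 0.9 -0.4 -0.2]
(0.585, 0.3105, 0.23, -0.065) turn [0.01, -0.004, 0.004] shift [0.3195, 0.0509, -0.0008]
(0.585, 0.3105, 0.0635, -0.065) turn [0.01, -0.004, 0.004] shift [0.3188, 0.0493, 0.1657]
```

arm_command:
  steps:
    - [[0,0,0],[0.03,0.005,0],0.7]
    - [[0,0,0],[0.08,0.013,0],0.7]
    - [[0,0,0],[0.135,0.022,0],0.7]
    - [[0.01,-0.004,0.004],[0.19,0.03,0],0.7]
    - [[0.01,-0.004,0.004],[0.24,0.038,0],0.7]
    - [[0.01,-0.004,0.004],[0.285,0.045,0],0.7]
    - [[0.01,-0.004,0.004],[0.312,0.05,0],0.7]
    - [[0.01,-0.004,0.004],[0.319,0.0505,0.02],0.7]
    - [[0.01,-0.004,0.004],[0.319,0.0505,0.05],0.7]
    - [[0.01,-0.004,0.004],[0.319,0.0505,0.08],0.7]
    - [[0.01,-0.004,0.004],[0.319,0.0505,0.08],0.7]
    - [[0.01,-0.004,0.004],[0.319,0.0505,0.08],0.7]

```text
time: 52.75
eef_pos: [0.5853, 0.3096, 0.1488]
tcp_rot: [0.73, 0.683, -0.0, -0.0]
contact_force: [-0.3, 0.6, 1.6]
opening: 0.846
```

```bash
python3 -c "
from m import *
plan((.585,.3105,.0635,-.065))
lids(dict(red=.121,yellow=.121,green=.114))
c=Cam('scene');cv2.imwrite('pics/sc21.png',c.bgr)
"
```

```text
t 52.75 tcp [0.5853 0.3096 0.1488] psi -0.066 tilt [-1.e-03 -3.e-04 -1.e+00] q [0.33 0.33 1.68 0.   1.13 0.4 ] op 0.846 F [-0.3  0.6  1.6]
(0.585, 0.3105, 0.0635, -0.065) turn [-0.001, 0.0, -0.001] shift [0.0009, -0.0002, 0.0853]
scene red [239 204  24  23 446] [ 0.5127 -0.0078] 0.0009
scene yellow [215 189  23  19 357] [ 0.5091 -0.0806] 0.0009
side red [298 185  25  24 452] [ 0.5089 -0.0099] 0.0023
side red [315 222  14  23 183] [ 0.5582 -0.1121] 0.0015
side yellow [290 209  27  20 407] [ 0.5092 -0.0842] 0.0009
side green [350 115  20  15 244] [0.5844 0.301 ] 0.0012
side green [322 200  12  21 180] [0.5487 0.0121] 0.0015
```

View pics/sc21.png

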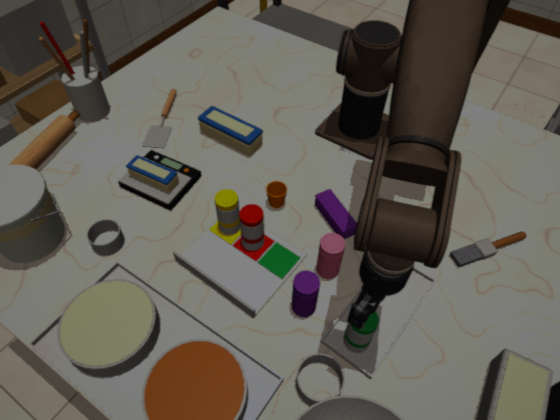

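Red and yellow stand on their mats; red's lid is about 4 mm from its mat centre. Grasping green.

arm_command:
  steps:
    - [[0,0,0],[0.001,0,0.03],0.7]
    - [[0,0,0],[0.001,0,0.06],0.7]
    - [[0,0,0],[0.001,0,0.08],0.7]
    - [[0,0,0],[0.001,0,0.0855],0.7]
    - [[0,0,0],[0.001,0,0.0855],0.7]

```text
time: 53.52
eef_pos: [0.587, 0.3116, 0.066]
tcp_rot: [0.73, 0.684, 0.002, 0.001]
contact_force: [0.5, -0.1, -0.0]
opening: 0.851
```

```bash
python3 -c "
from m import *
plan((.585,.3105,.0635,-.065))
c=Cam('wrist');cv2.imwrite('pics/w22.png',c.bgr)
"
```

```text
t 53.52 tcp [0.587  0.3116 0.066 ] psi -0.0655 tilt [ 0.0033  0.0013 -1.    ] q [0.34 0.43 1.71 0.   1.   0.4 ] op 0.851 F [ 0.5 -0.1 -0. ]
(0.585, 0.3105, 0.0635, -0.065) turn [0.003, -0.002, -0.001] shift [-0.0012, -0.0019, 0.0025]
```

View pics/w22.png

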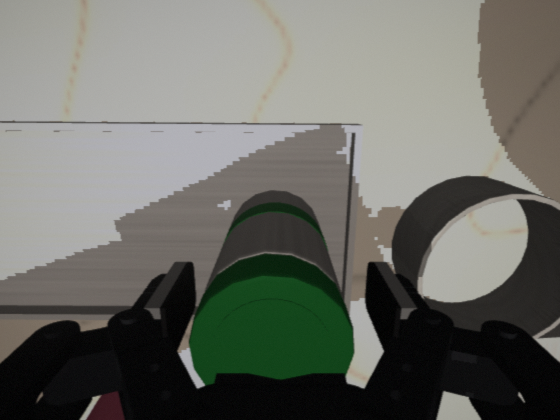

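Green's lid is at col 273 and the finger mid at 280, so a 2 mm correction, then grip and lift.

arm_command:
  steps:
    - [[0.003,-0.002,0],[0,-0.002,0.0025],0.7]
    - [[0.003,-0.002,0],[0,-0.002,0.0025],0.7]
    - [[0.003,-0.002,0],[0,-0.002,0.0025],-1]
    - [[0.003,-0.002,0],[0,-0.002,0.0025],-1]
    - [[0.003,-0.002,0],[0,-0.002,0.0025],-1]
    - [[0.003,-0.002,0],[0,-0.002,0.0025],-1]
    - [[0.003,-0.002,0],[0,-0.002,0.0025],-1]
  force: 45

```text
time: 54.45
eef_pos: [0.5853, 0.3121, 0.0648]
tcp_rot: [0.73, 0.684, 0.0, 0.0]
contact_force: [-3.3, -0.3, 5.5]
opening: 0.618
```

arm_command:
  steps:
    - [[0,0,0],[0,0,-0.01],-1]
    - [[0,0,0],[0,0,-0.035],-1]
    - [[0,0,0],[0,0,-0.07],-1]
    - [[0,0,0],[0,0,-0.11],-1]
    - [[0,0,0],[0,0,-0.15],-1]
    - [[0,0,0],[0,0,-0.17],-1]
    - [[0,0,0],[0,0,-0.17],-1]

```text
time: 55.32
eef_pos: [0.5858, 0.3122, 0.236]
tcp_rot: [0.73, 0.684, 0.002, 0.001]
contact_force: [-0.2, -0.3, -4.4]
opening: 0.622
```

```bash
python3 -c "
from m import *
plan((.518,.0715,.23,-.062))
"
```

```text
t 55.33 tcp [0.5858 0.3122 0.236 ] psi -0.0655 tilt [ 3.9e-03  9.0e-04 -1.0e+00] q [ 0.34  0.26  1.6  -0.    1.28  0.4 ] op 0.622 F [-0.2 -0.3 -4.4]
(0.518, 0.0715, 0.23, -0.062) turn [0.004, -0.001, -0.004] shift [-0.2446, -0.052, 0.0055]
```

arm_command:
  steps:
    - [[0,0,0],[-0.025,-0.005,0],-1]
    - [[0,0,0],[-0.06,-0.013,0],-1]
    - [[0,0,0],[-0.1,-0.021,0],-1]
    - [[0,0,0],[-0.14,-0.03,0],-1]
    - [[0,0,0],[-0.18,-0.038,0],-1]
    - [[0,0,0],[-0.215,-0.046,0],-1]
    - [[0,0,-0.004],[-0.238,-0.051,0],-1]
    - [[0,0,-0.004],[-0.2446,-0.052,0.005],-1]
    - [[0,0,-0.004],[-0.2446,-0.052,0.005],-1]
    - [[0,0,-0.004],[-0.2446,-0.052,0.005],-1]

```text
time: 56.58
eef_pos: [0.5178, 0.0723, 0.2297]
tcp_rot: [0.728, 0.685, 0.001, 0.0]
contact_force: [0.1, 0.4, -3.7]
opening: 0.621
```

```bash
python3 -c "
from m import *
plan((.518,.0715,.0735,-.062))
"
```

```text
t 56.58 tcp [0.5178 0.0723 0.2297] psi -0.0608 tilt [ 0.0026  0.0015 -1.    ] q [-0.06 -0.05  1.95  0.    1.24  0.  ] op 0.621 F [ 0.1  0.4 -3.7]
(0.518, 0.0715, 0.0735, -0.062) turn [0.003, -0.002, 0.001] shift [-0.001, -0.0002, 0.1562]
```

arm_command:
  steps:
    - [[0,0,0],[-0.001,0,0.03],-1]
    - [[0,0,0],[-0.001,0,0.07],-1]
    - [[0,0,0],[-0.001,0,0.105],-1]
    - [[0,0,0],[-0.001,0,0.132],-1]
    - [[0,0,0],[-0.001,0,0.147],-1]
    - [[0,0,0],[-0.001,0,0.153],-1]
    - [[0,0,0],[-0.001,0,0.156],-1]
    - [[0,0,0],[-0.001,0,0.156],-1]

```text
time: 57.58
eef_pos: [0.5189, 0.0715, 0.0746]
tcp_rot: [0.728, 0.685, 0.002, 0.001]
contact_force: [-0.2, -0.5, -4.1]
opening: 0.622
```

arm_command:
  steps:
    - [[0,0,0],[0,0,0.001],-1]
    - [[0,0,0],[0,0,0.002],-1]
    - [[0,0,0],[0,0,0.002],-1]

```text
time: 57.95
eef_pos: [0.519, 0.0715, 0.0727]
tcp_rot: [0.728, 0.685, 0.002, 0.001]
contact_force: [-0.1, 0.3, -2.9]
opening: 0.619
```

arm_command:
  steps:
    - [[0,0,0],[0,0,0.001],-1]
    - [[0,0,0],[0,0,0.002],-1]
    - [[0,0,0],[0,0,0.002],-1]

```text
time: 58.32
eef_pos: [0.5191, 0.0715, 0.0717]
tcp_rot: [0.728, 0.685, 0.002, 0.001]
contact_force: [-3.9, -0.7, 5.2]
opening: 0.626
```

arm_command:
  steps:
    - [[0,0,0],[0,0,0],0.35]
    - [[0,0,0],[0,0,0],0.5]
    - [[0,0,0],[0,0,0],0.7]
    - [[0,0,0],[0,0,0],0.7]
    - [[0,0,0],[0,0,-0.02],0.7]
    - [[0,0,0],[0,0,-0.06],0.7]
    - [[0,0,0],[0,0,-0.1],0.7]
    - [[0,0,0],[0,0,-0.15],0.7]
    - [[0,0,0],[0,0,-0.2],0.7]
    - [[0,0,0],[0,0,-0.24],0.7]
    - [[0,0,0],[0,0,-0.24],0.7]
    - [[0,0,0],[0,0,-0.24],0.7]

```text
time: 59.82
eef_pos: [0.5177, 0.0712, 0.3107]
tcp_rot: [0.728, 0.685, 0.001, 0.0]
contact_force: [-0.7, -0.1, -0.1]
opening: 0.85
```

```bash
python3 -c "
from m import *
plan((.518,.0715,.3,-.062))
c=Cam('wrist');cv2.imwrite('pics/w23.png',c.bgr)
c=Cam('side');cv2.imwrite('pics/s23.png',c.bgr)
"
```

```text
t 59.83 tcp [0.5177 0.0712 0.3107] psi -0.0607 tilt [ 0.0027  0.0014 -1.    ] q [-0.06 -0.11  1.86  0.    1.39  0.  ] op 0.85 F [-0.7 -0.1 -0.1]
(0.518, 0.0715, 0.3, -0.062) turn [0.003, -0.002, 0.001] shift [0.0003, 0.0003, 0.0107]
```

View pics/w23.png

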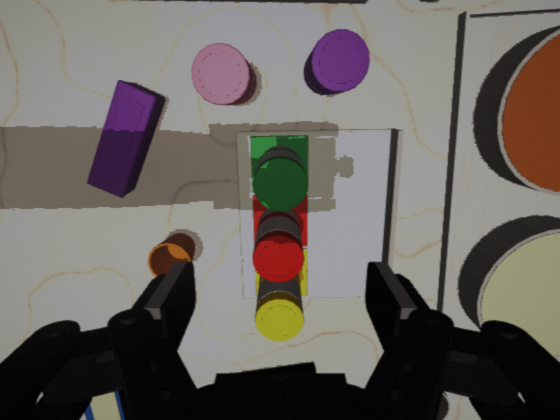

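View pics/s23.png

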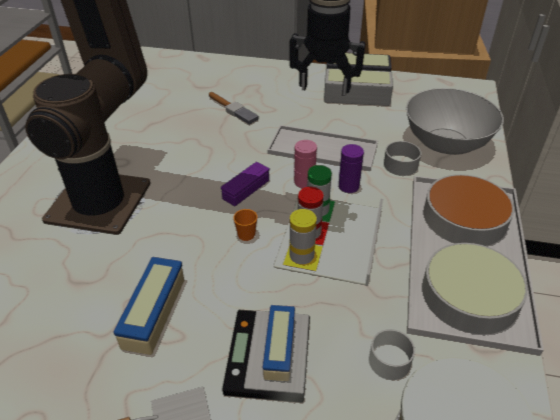

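All three stand on their mats (wrist: green (279,179), red (279,256), yellow (280,317)). The tin is on the scale and the cup unchanged at (245,225). One numeric check.

```bash
python3 -c "
from m import *
lids(dict(red=.121,yellow=.121,green=.121))
a=Cam('scene');quad(a,bluem(a),.07,'Stin',150)
c=Cam('wrist');print(c.plane([(280,179.5),(279,256.5),(279.5,317)],.121).round(4))
b=Cam('side')
for s,ce,bm in blobs(mask(b,'orange')):
    if 225<ce[0]<270 and ce[1]<260: print('cup',s,ce)
"
```

```text
scene red [239 204  24  23 447] [ 0.5127 -0.0078] 0.0009
scene yellow [215 189  23  19 358] [ 0.5089 -0.0805] 0.0007
side red [298 186  26  23 458] [ 0.5111 -0.011 ] 0.0016
side red [315 221  14  24 180] [ 0.5582 -0.1121] 0.0018
side yellow [290 209  27  19 416] [ 0.5082 -0.0839] 0.0007
side green [308 166  23  19 357] [0.5185 0.0632] 0.0012
Stin [199 106  63  39 562] [ 267.  -267.2] [ 66.6 182.8] 0.04
Stin [127 156  50  28 352] [ 513.3 -322.1] [ 48.6 127.8] 8.45
[[ 0.5175  0.0746  0.121 ]
 [ 0.5116 -0.0055  0.121 ]
 [ 0.5077 -0.0766  0.121 ]]
cup [234 209  23  32 588] [245.36054422 223.46428571]
```

```bash
python3 -c "
from h import *
s=get_state();print(s['time'],np.abs(s['dq']).max(),sign_off())"
```

```text
the job is handed in; nothing more can be done
60.175 0.008159423916629311 None
```

I handed the job in at 60 s, with everything where the task wants it as far as my checks could tell; `sign_off()` itself reports no verdict. I moved the three canisters upright into the tray, laid the tin on the scale platform, then put each canister back on the mat of its own colour.

Last checks:
- **Canisters:** all three stand upright and released. Yellow and red measured about 2 to 5 mm from their mat centres, against the 13 mm allowed. Green had only the side and wrist cameras at the end; they put it at y 0.063 and 0.075, with its mat at 0.071. The arm's position at release puts it within about 1 mm.
- **Tin:** it lies flat about 4 mm or less from the platform's centre. Its long side is within about 2° of the platform's.
- **Cup:** unmoved, to within a fraction of a pixel in the side view.
- **Arm:** clear of everything, and nearly still (joint speeds below 0.01 rad/s) at hand-in.

Two things did not agree:
- **Cameras:** the side camera reads y 3 to 8 mm lower than the scene camera and the arm do. I went by the scene and wrist cameras and the arm's own position.
- **Red's second grip:** it came out about 8 mm higher than planned, with the tool leaning about 0.014 rad. I lowered it until it touched the mat, and it stands level there.

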